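# Scoop dowel pins from the sorting trough and put them on the bench scale

### The job

Weigh the three brass dowel pins: push the flat scoop along the sorting trough until they ride up onto its blade against the end wall, lift them clear together and tip all three into the pan of the bench scale while the pan is still locked. Then lay the empty scoop back level on the bench mat, and push the red pan-lock lever away from you, past its stiff detent, into its far notch so that the pan floats free. The pins are degreased, so never touch them with the fingers, and leave the pen, the hex keys and the waffle pack beside the work where they lie.

Things in the scene. Friction and masses are not known exactly. Their poses are not given: they have to be found in the camera images.
- trough_floor (a point): Middle of the inner floor of the sorting trough, a fixed aluminium channel, inside 196 mm long (along its x) and 78 mm wide (along its y); the floor is 4 mm above the mat. Walls are 5 mm thick; the side walls rise 24 mm and the end wall (at +x, away from the robot) 40 mm above the floor; the front end (-x) has only a rounded lip, 4.5 mm high, whose inner edge lies 94 mm before this point.
- trough_fence (a point): Foot of the inner face of the trough's end wall, in the middle of its width, at floor height: the wall that the pins are pushed against (98 mm beyond trough_floor along its x).
- pin_0_c (a point): Centre of a brass dowel pin, a smooth cylinder of 16 mm diameter and 32 mm length over its half-round ends, about 45 g, lying in the trough; its axis is its y. It rolls and slides easily (friction about 0.2). The pins lie in the far part of the trough: nothing of them is nearer the lip than 15 mm before trough_floor.
- pin_1_c (a point): Centre of the second dowel pin, same as the first.
- pin_2_c (a point): Centre of the third dowel pin, same as the first.
- scoop: Flat steel scoop, 90 g, on the mat. Origin under the middle of its blade, x to its nose, z up. Blade 70 mm long (x -35 to +35 mm), 70 mm wide (4 mm play each side in the trough), 2.4 mm thick, the last 16 mm ramped to a thin edge. Back wall 20 mm high; cheeks rise from nothing near the nose to 15 mm. The blue handle rises from the rear edge, leaning back (-x) 15 degrees from vertical.
- scoop_grip (a point): Middle of the scoop's blue handle grip, 48 mm behind and 56 mm above the scoop's origin; axes as the scoop's. The grip has flat sides 16 mm apart (along y), is 20 mm deep and reaches 29 mm up and down the handle's axis from this point; the handle's axis points down towards (0.259, 0, -0.966) in the scoop's axes.
- pan_floor (a point): Middle of the inner floor of the scale's square steel pan, inside 91 x 91 mm, rim 19.5 mm above this floor. The scale is fixed: a white housing 130 mm (x) by 100 mm (y) and 30 mm high, centred 14 mm before (-x of) this point; its front, with the display, faces the robot. Axes as the scale's, x away from the robot.
- pan (a joint): Sinking of the scale's pan in m: 0 while it is locked or empty; with the lever released it sinks about 2 to 3 mm on its spring under the three pins.
- lever (a joint): Angle of the pan-lock lever in rad: 0 to 0.1 = locked, leaning 0.45 rad towards the robot; 0.9 = end stop, released, leaning 0.45 rad away from it. It moves easily to about 0.17, then a sprung detent resists (about 7 to 10 N at the grip) up to 0.45, after which it snaps on; it rests in the far notch from 0.74 to 0.9.
- lever_grip (a point): Middle of the lever's red cross-bar, a cylinder along the scale's y, 14 mm diameter and 24 mm long, 56 mm from the pivot, on the scale's right side (-y), 62 mm from the middle of the scale and about 67 mm above the mat.
- lever_pivot (a point): Point on the lever's pivot axis (along the scale's y), 17 mm above the mat, in the plane of the cross-bar's middle; turns with the scale. The released cross-bar stands 24 mm beyond it along the scale's x, the locked one 24 mm before it.
- pen_blue: Bystander: blue pen, 126 x 10 mm, lying on the mat. Origin at the middle of its underside. Leave it alone.
- hex_keys: Bystander: red folding hex key set, 82 x 22 x 18 mm, lying on the mat. Origin at the middle of its underside. Leave it alone.
- waffle_pack_0: Bystander: thin black square waffle pack, 51 x 51 x 4 mm, flat on the mat. Origin at the middle of its underside. Leave it alone.

How it is judged:
By the outcome, as a careful person would: the job done as asked, in the order asked, and still so for the second after the job is handed in, with the robot touching nothing.
It also fails if it takes over 72 s, if anything falls off the work surface, if the arm or the gripper's body presses on something with over 40 N, if the wrist force passes 120 N, or if a joint passes its speed limit or range.

### The arm

A 7-joint arm with a two-finger parallel gripper is mounted at the origin on a cart in front of the work surface, level with it; the furniture and walls round the work are solid. World frame = base frame: x ahead of the robot, y to its left, z up, the work surface at z = 0. Lengths are in mm, angles in degrees, forces in N, time in s.
With the tool pointing down it reaches from about 400 to 900 mm from the base axis. Payload 5.6 kg.
Tool frame: the origin (TCP) lies on the centre line of the jaws, within the pads' length; the fingertips stand ahead of it and the grasp point (between the pads) lies 11 mm behind it (ctrl.tcp_to_tips is the z of the fingertips in the tool frame, in mm); z points along the fingers, x is the direction in which the jaws open and shut, and the axes are right-handed (so a half turn about z gives the same grasp; the last joint's range is limited). The gripper opens to 92 mm and grips with 3 to 60 N. Pads are 20 mm wide; open, the fingers measure 128 mm over their backs; the gripper's body (75 mm by 189 mm) begins 69 mm behind the grasp point.
Start: joints at [74.771, 26.786, -0.665, 91.828, 0.344, 61.387, -3.226], TCP at [143.582, -633.95, 222.592] pointing down, gripper open.
Joint ranges: [-144.91, 144.91], [-17.63, 115.5], [-89.93, 88.59], [15.96, 139.68], [-74.01, 254.01], [8.47, 105.57], [-167.45, 167.45]. Speed limits (degrees/s): [147.25, 147.25, 180, 180, 180, 180, 180].

### API

Orientations are given as [roll, pitch, yaw] about the fixed x, y, z axes, in that order (R = Rz(yaw) Ry(pitch) Rx(roll)).
In Python, from workcell import readout, optics, order, nets, ctrl gives the robot as it stands. The module is installed in compiled form; this text tells all that it offers.
- The arm moves only by the tool send_rows, never from a script. Its argument "steps" is a list of rows, each an object of numbers: "hand": the opening, from 0 (shut) to 1 (fully open); "x", "y", "z": the shift along the tool's x, y, z in mm; "roll": the turn about the tool's z in rad. A call has 1 to 12 rows; each row shifts and turns the pose as measured when the row begins, along the tool's axes as they then stand; what a row does not reach is not made up. A row lasts 1/8 s, in which the tool goes at most 62.5 mm and 10.7 degrees, less where a joint would pass 70% of its speed; a pose out of reach is approached as far as the arm can. A call is refused whole if a number of a shift passes 62.5 or a number of a turn 0.188, either way. A call with a gripper value outside its range is refused whole. The fingers move at their own pace and stop on an object; the grip force is fixed at half the most. Time passes only in rows, so rows that do not move let the fingers close. It gives the time, the measured TCP pose, the force and the opening at its end, in the units of the state.
- readout.sense(): the state, without advancing time (a new reading comes with each control period).
- optics.snapshot(name): name is "scene" or "top" or "wrist"; returns a dict with "pixels" (480x640x3 uint8, red, green, blue), "z_map" (480x640 float32, mm along the optical axis (not along the pixel's ray), 0 where there is no reading), "mtx" (3x3 intrinsics, pixels), "rvec" (rotation vector, rad) and "tvec" (3), from world to camera coordinates, as OpenCV has them. Camera axes: x right, y down, z forward; pixel columns grow to the right and rows downward; lengths in mm; the calibration is good to about 2 mm. A picture is of the moment at which its call begins.
- order.hand_in(): hands the job in, once; it reports no verdict.
Trained networks look in a picture, given as the dict that the camera call returned (one of the last four; its "shot" number tells which), for a name from the list of things; names that differ only in an ending like _2 or _b are one class to them, and where a whole thing is asked for, a point or a joint stands for the part that bears it (a point fixed in the world has none). Each returns a list of dicts, best first, with "score" (0 to 1); they miss things now and then, are a little off and sometimes report something else, mostly with a low value. They report only what shows in the picture. A call takes as long as a camera call.
- nets.cut_out(picture, target): "region" (480x640 bool, what is visible of it) and "at" ([column, row] in pixels, amid what is visible of it).
The state is a dict: "time_s": time; "joints": joint angles; "joint_vel": joint speeds; "joint_efforts": joint torques, N m; "position": TCP position; "tool_rot": TCP orientation; "force": force on the tool from outside, world axes, zero at the start; "ft_torque": the same for the moment, N m; "finger_gap": finger opening in mm.
Only numpy, scipy, OpenCV 4.12 (cv2) and the standard library are available. Lean on these libraries where they do the work, as an engineer would, in place of code of your own. Each camera call takes 0.05 s, during which the arm holds its last target.

## Working session

There is one attempt and no reset: what is moved stays moved. The work goes in short steps, Python scripts to look and compute and a tool call to move; the robot and the scene stay as the last step left them, time stands still between calls to the robot, and variables do not carry over. Pictures are saved under pics/ and viewed, and the job is handed in when it is done.

Besides the shell and the picture viewer there is one more tool, called in YAML: its name, and indented under it one key for each argument. send_rows: Moves the arm, as the interface text tells. Its arguments: {"type":"object","properties":{"steps":{"type":"array"}},"required":["steps"]}

```bash
mkdir -p pics
cat > h.py <<'E'
import numpy as np, cv2
from workcell import readout, optics, order, nets, ctrl
from scipy.spatial.transform import Rotation as Rn
def snap(n,f=None):
    p=optics.snapshot(n)
    if f: cv2.imwrite('pics/'+f+'.png',p['pixels'][:,:,::-1])
    return p
def cam(p):
    R=cv2.Rodrigues(np.array(p['rvec'],float))[0]; return R,np.array(p['tvec'],float).reshape(3),np.array(p['mtx'],float)
def cloud(p):
    R,t,K=cam(p); z=p['z_map'].astype(float)
    v,u=np.mgrid[0:480,0:640]
    c=np.stack([(u-K[0,2])/K[0,0]*z,(v-K[1,2])/K[1,1]*z,z],-1)
    w=(c-t)@R; w[z<=0]=np.nan
    return w
def proj(p,X):
    R,t,K=cam(p); c=R@np.array(X,float)+t; q=K@c; return q[:2]/q[2]
E
python3 - <<'E'
from h import *
s=readout.sense(); print(s); print(ctrl.tcp_to_tips)
for n in ['scene','top','wrist']:
    p=snap(n,n+'0'); R,t,K=cam(p); print(n,-R.T@t,K[0,0])
E
```

```text
{'time_s': 0.0, 'joints': array([74.76920852, 26.83316699, -0.6635868 , 91.88211653,  0.34453632,
       61.38660313, -3.22472517]), 'joint_vel': array([ 0.01248753,  0.02445169, -0.02981374,  0.00227135, -0.06925487,
       -0.00179085, -0.0148503 ]), 'joint_efforts': array([-7.47489285e-04, -5.20579290e+01, -1.26986121e-02, -2.43745118e+01,
       -5.65367157e-02,  1.71834952e-02,  1.81418586e-04]), 'position': array([ 143.42959437, -633.38389754,  221.66378371]), 'tool_rot': array([ 1.79991748e+02,  9.96034749e-02, -7.72362768e+01]), 'force': array([-0.27193585,  0.46227935, -0.04131876]), 'ft_torque': array([-0.02605549, -0.01979383, -0.00820578]), 'finger_gap': 91.80651830466616}
8.0
scene [ 165.36070439 -625.79682147  502.82876503] 436.9933696290309
top [ 393.18774049   17.60148772 1057.22984616] 523.0332590093498
wrist [ 208.04018231 -619.01426699  383.91765459] 397.9795222956584
```

View images.

View pics/scene0.png

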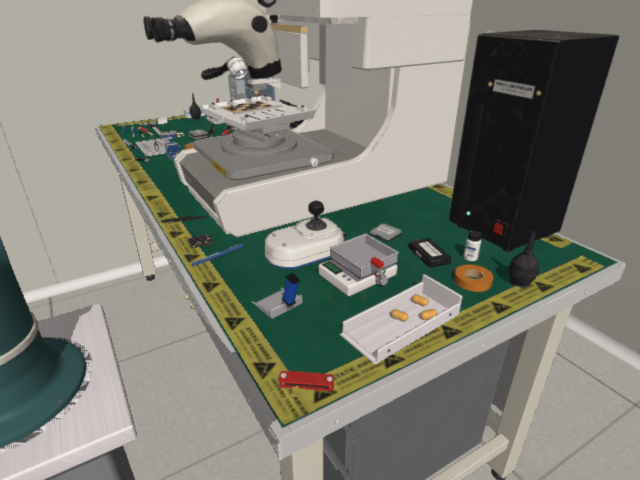

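View pics/top0.png

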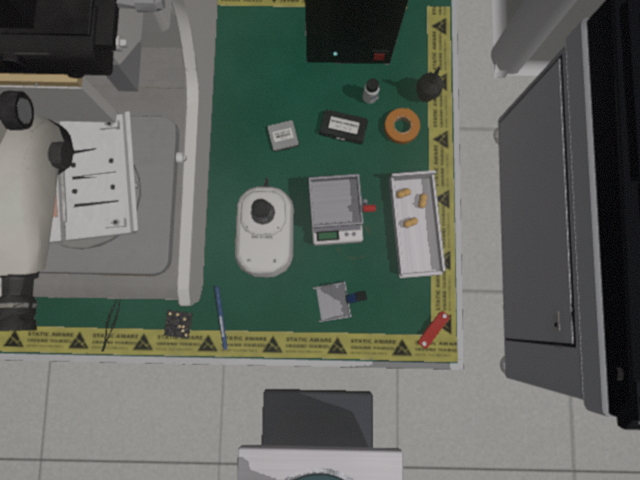

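View pics/wrist0.png

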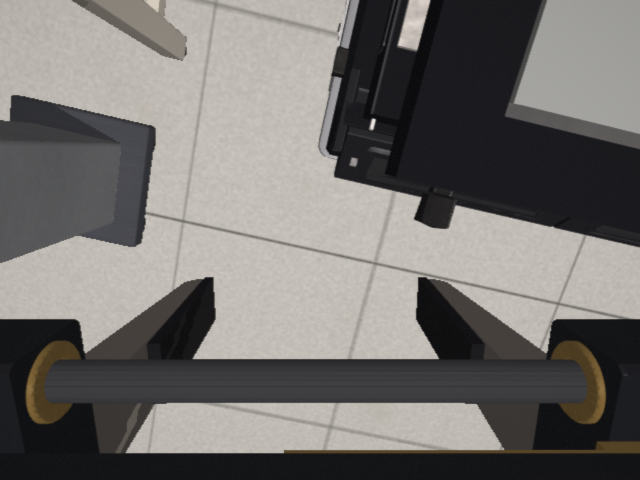

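Run:
```python
from h import *
p=snap('top'); w=cloud(p); np.save('top.npy',w); 
im=p['pixels']; cv2.imwrite('pics/topcrop.png',cv2.resize(im[160:360,290:460,::-1],None,fx=4,fy=3.9*4/3.9*0.75 if 0 else 3,interpolation=cv2.INTER_CUBIC))
for n in ['scoop','scoop_grip','pin_0_c','pan_floor','pan','lever','lever_grip','trough_floor','trough_fence','pen_blue','hex_keys','waffle_pack_0']:
    try:
        r=nets.cut_out(p,n)
        for d in r[:4]:
            m=d['region']; q=w[m]; q=q[~np.isnan(q[:,0])]
            print(n,round(d['score'],2),np.round(d['at']),m.sum(),np.round(np.median(q,0),1),np.round(q.min(0)),np.round(q.max(0)))
    except Exception as e: print(n,e)
m=w[330,330]; print(m)
```

```text
scoop 0.85 [333. 302.] 1253 [436.2 -23.9   3.3] [395. -76.  -3.] [472.  13.  90.]
scoop 0.33 [340. 214.] 3587 [614.9 -22.2  38.5] [547. -93.  -1.] [700.  34.  80.]
scoop 0.25 [220. 318.] 318 [395.  203.3   8.8] [336. 190.   1.] [458. 219.  16.]
scoop_grip 0.77 [333. 304.] 1223 [437.3 -23.8   3.5] [395. -78.  -3.] [474.  17.  90.]
pan_floor 0.75 [337. 200.] 2552 [632.2 -18.6  39.5] [575. -71.  32.] [681.  34.  64.]
pan 0.61 [337. 201.] 2576 [632.3 -18.7  39.5] [575. -71.   1.] [694.  34.  64.]
lever_grip 0.58 [368. 211.] 106 [614.  -81.   72.7] [606. -95.   2.] [643. -71.  80.]
trough_floor 0.62 [415. 228.] 4437 [ 587.4 -187.9    5.3] [ 487. -241.   -2.] [ 713. -130.   50.]
trough_fence 0.88 [418. 229.] 4472 [ 588.8 -187.2    5.3] [ 487. -241.   -2.] [ 703. -130.   50.]
pen_blue 0.61 [219. 311.] 259 [404.6 204.1   9.1] [338. 190.   3.] [458. 217.  16.]
hex_keys 0.91 [433. 328.] 552 [ 382.5 -216.7   15.7] [ 347. -247.   -1.] [ 421. -187.   23.]
waffle_pack_0 0.55 [174. 324.] 636 [383.5 288.7   4.3] [358. 262.  -2.] [409. 314.  11.]
[ 3.78035402e+02 -1.45949714e+01 -9.03396705e-02]
```

View pics/topcrop.png

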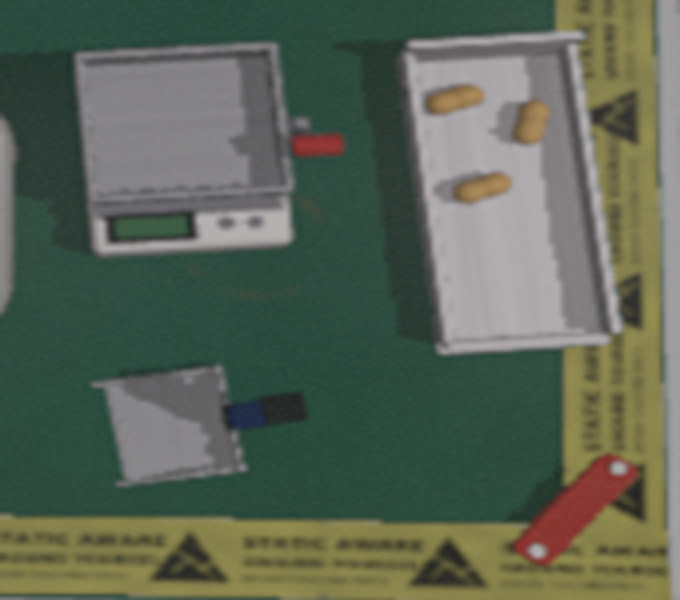

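```bash
cat > fit.py <<'E'
from h import *
p=snap('top'); ws=[cloud(p)]
for i in range(3): ws.append(cloud(snap('top')))
w=np.nanmedian(np.array(ws),0); np.save('top.npy',w)
def rect(m,name):
    q=w[m][:,:2]; r=cv2.minAreaRect(q.astype(np.float32)); print(name,m.sum(),np.round(r[0],1),np.round(r[1],1),round(r[2],2)); return r
X,Y,Z=w[...,0],w[...,1],w[...,2]
tr=(X>480)&(X<720)&(Y<-125)&(Y>-245)
rect(tr&(Z>18),'walls>18'); rect(tr&(Z>34),'fence')
f=tr&(Z>34); print('fence z',np.median(Z[f]), 'floor', np.median(Z[tr&(Z<9)&(Z>2)]), 'mat',np.median(Z[(X>480)&(X<540)&(Y>-110)&(Y<-20)]))
print('side z', np.median(Z[tr&(Z>20)&(Z<33)]))
# side walls lines
for lo,hi in [(-170,-125),(-245,-200)]:
    m=tr&(Z>21)&(Z<33)&(Y>lo)&(Y<hi); q=w[m]; c=np.polyfit(q[:,0],q[:,1],1); print('side',m.sum(),c[0]*57.3,np.polyval(c,600), (q[:,1]-np.polyval(c,q[:,0])).std())
sc=(X>545)&(X<705)&(Y>-75)&(Y<40)
rect(sc&(Z>48),'pan rim'); rect(sc&(Z>20),'housing')
print('panfloor z',np.median(Z[sc&(Z>33)&(Z<46)&(X>600)]))
sp=(X>390)&(X<480)&(Y>-85)&(Y<20)
rect(sp&(Z>2)&(Z<26),'scoop'); h=sp&(Z>30); rect(h,'handle'); q=w[h]
for a,b in [(30,45),(45,60),(60,75),(75,100)]:
    k=q[(q[:,2]>=a)&(q[:,2]<b)]; print(a,len(k),np.round(k.mean(0),1) if len(k) else '')
lv=(X>590)&(X<640)&(Y<-70)&(Y>-100)&(Z>45); rect(lv,'lever'); print(np.nanmax(Z[lv]))
# pins: colour
hsv=cv2.cvtColor(p['pixels'],cv2.COLOR_RGB2HSV); m=((hsv[...,0]>8)&(hsv[...,0]<25)&(hsv[...,1]>110)&tr).astype(np.uint8)
n,l,s,c=cv2.connectedComponentsWithStats(m)
for i in range(1,n):
    if s[i,4]>20: rect(l==i,'pin'); print(np.round(np.nanmedian(w[l==i],0),1))
E
python3 fit.py
```

```text
walls>18 1070 [ 595.  -184.5] [200.8  88.5] 5.99
fence 161 [ 692.1 -174.1] [ 5.5 88. ] 6.01
fence z 43.488999320445345 floor 3.962488475555467 mat 2.3832520059485267
side z 27.394450339654114
side 320 3.4290860237296497 -144.1141412248343 6.736539521991375
side 324 6.445438725585294 -224.6299748775827 2.2018756659072456
pan rim 512 [629.7 -20.6] [ 99.7 104.5] 5.43
housing 3456 [615.1 -22.5] [129.2 105.8] 5.41
panfloor z 38.77807910073396
scoop 1409 [435.1 -31.8] [ 90. 104.] 0.51
handle 195 [441.9 -59.6] [17.3 36. ] 9.95
30 34 [438.4 -45.5  36.1]
45 23 [439.2 -50.4  52.5]
60 25 [440.2 -54.   67.8]
75 113 [442.9 -66.1  84.5]
lever 95 [610.7 -77.8] [23.2 33.3] 35.95
77.57502573337257
pin 62 [ 658.6 -157.9] [10.5 26.4] 24.37
[ 658.2 -157.6   19.4]
pin 66 [ 643.9 -197.3] [10.8 26.3] 81.45
[ 643.3 -196.3   19.1]
pin 59 [ 597.6 -172.3] [10.1 24.7] 25.47
[ 597.1 -171.7   19.2]
```

Run:
```python
from h import *
w=np.load('top.npy'); 
for r in range(60,480,60): print(r,[ (int(w[r,c,0]),int(w[r,c,1]),int(w[r,c,2])) if not np.isnan(w[r,c,0]) else None for c in range(440,640,28)])
p=snap('wrist'); v=cloud(p); print(np.nanmax(v[:250,:,2]))
print(cam(p)[0])
```

```text
60 [(955, -240, 4), (1384, -540, -792), (1370, -635, -762), (1335, -710, -691), (1120, -620, -290), (1042, -619, -142), (988, -627, -39), (956, -650, 22)]
120 [(820, -238, 4), (1146, -535, -792), (1151, -641, -797), (1023, -614, -478), (950, -616, -297), (895, -619, -158), (854, -628, -55), (823, -642, 21)]
180 [(690, -236, 4), (919, -533, -798), (921, -635, -797), (836, -613, -491), (786, -614, -309), (747, -618, -170), (720, -629, -70), (700, -645, 2)]
240 [(560, -229, 27), (696, -528, -796), (698, -628, -793), (654, -616, -514), (624, -615, -325), (603, -618, -185), (587, -628, -82), (579, -656, -27)]
300 [(442, -234, 3), (481, -523, -792), (484, -622, -793), (473, -615, -527), (465, -616, -342), (459, -618, -199), (455, -628, -97), (453, -650, -30)]
360 [(324, -233, 1), (274, -520, -795), (276, -618, -798), (293, -618, -551), (306, -619, -364), (317, -620, -216), (325, -628, -110), (330, -643, -33)]
420 [(71, -420, -794), (72, -518, -802), (74, -613, -798), (76, -709, -798), (78, -805, -799), (81, -900, -795), (83, -996, -796), (212, -634, -30)]
109.9199923243552
[[ 2.21385427e-01 -9.75186382e-01  1.09672431e-04]
 [-9.48086194e-01 -2.15206850e-01  2.34133682e-01]
 [-2.28300376e-01 -5.19377641e-02 -9.72204406e-01]]
```

send_rows:
  steps:
    - {"x": 0}
    - {"x": 0}
    - {"x": 0}
    - {"z": -20}

```text
validation failed for argument at $.st...
```

send_rows:
  steps:
    - {"hand": 1,"x": 0,"y": 0,"z": 0,"roll": 0}
    - {"hand": 1,"x": 0,"y": 0,"z": 0,"roll": 0}
    - {"hand": 1,"x": 0,"y": 0,"z": -20,"roll": -0.18}

```text
time_s: 1.42
position: [143.4, -632.9, 241.1]
tool_rot: [-180.0, 0.2, -66.7]
force: [-0.2, -0.1, -0.1]
finger_gap: 91.9
```

```bash
cat > plan.py <<'E'
import sys, json
from h import *
def plan(x,y,z,yaw,n,hand,rotn=None):
    s=readout.sense(); P=np.array(s['position']); psi=s['tool_rot'][2]
    rotn=rotn or n
    d=(np.array([x,y,z])-P)/n; dy=(yaw-psi+180)%360-180; rows=[]
    for i in range(n):
        a=np.radians(psi)
        tx=np.array([np.cos(a),np.sin(a)]); ty=np.array([np.sin(a),-np.cos(a)])
        r=-np.radians(dy/rotn) if i<rotn else 0
        rows.append(dict(hand=hand,x=round(float(d[:2]@tx),1),y=round(float(d[:2]@ty),1),z=round(float(-d[2]),1),roll=round(float(r),3)))
        psi-=np.degrees(r)
    print(np.round(P,1),np.round(s['tool_rot'],2),'step',np.linalg.norm(d).round(1)); print(json.dumps(rows))
if __name__=='__main__':
    a=list(map(float,sys.argv[1:])); plan(*a[:4],int(a[4]),a[5],int(a[6]) if len(a)>6 else None)
E
python3 plan.py 436 -95 220 10 12 0.6
```

```text
[ 143.4 -632.9  241.1] [-179.99    0.21  -66.66] step 51.1
[{"hand": 0.6, "x": -31.5, "y": -40.1, "z": 1.8, "roll": -0.111}, {"hand": 0.6, "x": -26.8, "y": -43.4, "z": 1.8, "roll": -0.111}, {"hand": 0.6, "x": -21.8, "y": -46.1, "z": 1.8, "roll": -0.111}, {"hand": 0.6, "x": -16.6, "y": -48.3, "z": 1.8, "roll": -0.111}, {"hand": 0.6, "x": -11.1, "y": -49.8, "z": 1.8, "roll": -0.111}, {"hand": 0.6, "x": -5.5, "y": -50.7, "z": 1.8, "roll": -0.111}, {"hand": 0.6, "x": 0.2, "y": -51.0, "z": 1.8, "roll": -0.111}, {"hand": 0.6, "x": 5.9, "y": -50.7, "z": 1.8, "roll": -0.111}, {"hand": 0.6, "x": 11.5, "y": -49.7, "z": 1.8, "roll": -0.111}, {"hand": 0.6, "x": 16.9, "y": -48.1, "z": 1.8, "roll": -0.111}, {"hand": 0.6, "x": 22.2, "y": -46.0, "z": 1.8, "roll": -0.111}, {"hand": 0.6, "x": 27.2, "y": -43.2, "z": 1.8, "roll": -0.111}]
```

send_rows:
  steps:
    - {"hand": 0.6,"x": -31.5,"y": -40,"z": 1.8,"roll": -0.111}
    - {"hand": 0.6,"x": -26.8,"y": -43.4,"z": 1.8,"roll": -0.111}
    - {"hand": 0.6,"x": -21.8,"y": -46,"z": 1.8,"roll": -0.111}
    - {"hand": 0.6,"x": -16.6,"y": -48.3,"z": 1.8,"roll": -0.111}
    - {"hand": 0.6,"x": -11,"y": -49.8,"z": 1.8,"roll": -0.111}
    - {"hand": 0.6,"x": -5.5,"y": -50.7,"z": 1.8,"roll": -0.111}
    - {"hand": 0.6,"x": 0.2,"y": -51.0,"z": 1.8,"roll": -0.111}
    - {"hand": 0.6,"x": 5.9,"y": -50.7,"z": 1.8,"roll": -0.111}
    - {"hand": 0.6,"x": 11.5,"y": -49.7,"z": 1.8,"roll": -0.111}
    - {"hand": 0.6,"x": 16.9,"y": -48,"z": 1.8,"roll": -0.111}
    - {"hand": 0.6,"x": 22,"y": -46.0,"z": 1.8,"roll": -0.111}
    - {"hand": 0.6,"x": 27,"y": -43,"z": 1.8,"roll": -0.111}

```text
time_s: 2.92
position: [434.6, -80.3, 221.8]
tool_rot: [179.4, -0.2, 11.8]
force: [0.8, -0.3, 0.2]
finger_gap: 55.5
```

Run:
```python
from h import *
p=snap('wrist','w1'); w=cloud(p); np.save('w1.npy',w); R,t,K=cam(p); print(-R.T@t)
for n in ['scoop','scoop_grip']:
  for d in nets.cut_out(p,n)[:2]:
    m=d['region']; print(n,d['score'],d['at'],m.sum(),np.nanmedian(w[m],0))
    if n=='scoop' and d['score']>.5: np.save('w1m.npy',m)
```

```text
[420.54673855 -14.12013684 383.23332924]
scoop 0.85 [326.1, 160.0] 6011 [438.78087073 -25.17396092   2.87598127]
scoop 0.33 [370.9, 314.4] 3523 [ 519.3422063  -166.63285711    5.97582712]
scoop_grip 0.76 [326.6, 159.8] 6041 [438.90741932 -24.82967956   2.86292834]
scoop_grip 0.71 [370.4, 319.9] 3396 [ 518.9119425  -168.65596683    6.00023139]
```

View pics/w1.png

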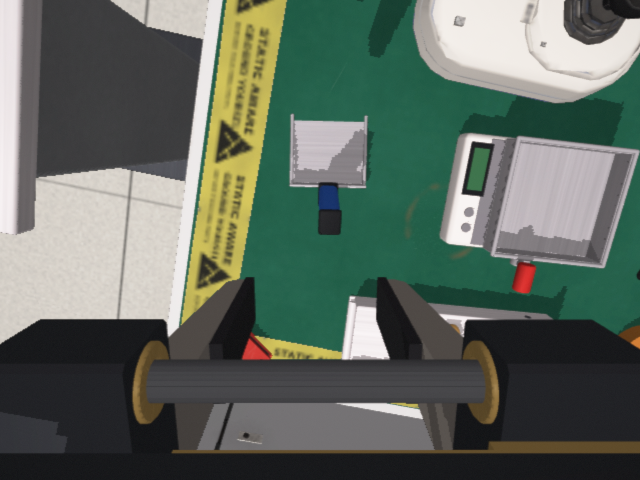

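```bash
cat > scfit.py <<'E'
from h import *
from scipy.optimize import minimize
def parts():
    P=[]
    P.append([(sx*35,sy*35,0) for sx in(-1,1) for sy in(-1,1)])
    P.append([(-35,sy*35,z) for sy in(-1,1) for z in (0,20)])
    for sy in(-1,1): P.append([(-35,35*sy,0),(-35,35*sy,15),(30,35*sy,0)])
    g=np.array([-48,0,56.]); ax=np.array([-.259,0,.966]); dx=np.array([.966,0,.259])
    P.append([g+a*ax+sx*10*dx+np.array([0,sy*8,0]) for a in(-29,29) for sx in(-1,1) for sy in(-1,1)])
    P.append([g+a*ax+sx*5*dx+np.array([0,sy*5,0]) for a in(-58,-29) for sx in(-1,1) for sy in(-1,1)])
    return [np.array(q,float) for q in P]
def render(p,v):
    R,t,K=cam(p); M=Rn.from_euler('z',v[2],degrees=True).as_matrix(); S=4
    m=np.zeros((480*S//2,640*S//2),np.uint8)
    for q in parts():
        X=q@M.T+np.array([v[0],v[1],0]); c=X@R.T+t; u=c@K.T; u=u[:,:2]/u[:,2:]
        h=cv2.convexHull(((u+.5)*2*16).astype(np.int32)); cv2.fillConvexPoly(m,h,1,shift=4)
    return m.astype(bool)
def fit(p,m,v0):
    mm=cv2.resize(m.astype(np.uint8),None,fx=2,fy=2,interpolation=cv2.INTER_NEAREST).astype(bool)
    f=lambda v:1-(lambda r:(r&mm).sum()/(r|mm).sum())(render(p,v))
    best=min((minimize(f,np.array(v0)+d,method='Nelder-Mead',options=dict(initial_simplex=np.array(v0)+d+np.array([[0,0,0],[6,0,0],[0,6,0],[0,0,5]]),xatol=.05,fatol=1e-4)) for d in ([0,0,0],[-3,-3,-2.])),key=lambda r:r.fun)
    return best.x,best.fun
if __name__=='__main__':
    for n in ['wrist','top']:
        p=snap(n); d=nets.cut_out(p,'scoop')[0]; v,e=fit(p,d['region'],[436,-24,100]); print(n,np.round(v,1),round(1-e,3))
        M=Rn.from_euler('z',v[2],degrees=True).as_matrix(); print(' grip',np.round(M@[-48,0,56]+[v[0],v[1],0],1))
        o=p['pixels'].copy(); r=cv2.resize(render(p,v).astype(np.uint8),(640,480)); c,_=cv2.findContours(r,0,2); cv2.drawContours(o,c,-1,(255,0,0),1)
        y,x=np.argwhere(r).mean(0).astype(int); cr=o[max(0,y-80):y+80,max(0,x-80):x+80]
        cv2.imwrite('pics/scfit_%s.png'%n,cv2.resize(cr[:,:,::-1],None,fx=3,fy=3,interpolation=0))
E
python3 scfit.py
```

```text
wrist [435.1 -16.9 100.1] 0.852
 grip [443.6 -64.2  56. ]
top [435.1 -19.2  99.9] 0.745
 grip [443.3 -66.5  56. ]
```

```bash
cd pics; python3 -c "
import cv2,numpy as np
a=cv2.imread('scfit_wrist.png');b=cv2.imread('scfit_top.png');h=min(len(a),len(b));cv2.imwrite('sc2.png',cv2.resize(np.hstack([a[:h],b[:h]]),(800,400)))"
```

```text
(no output)
```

View pics/sc2.png

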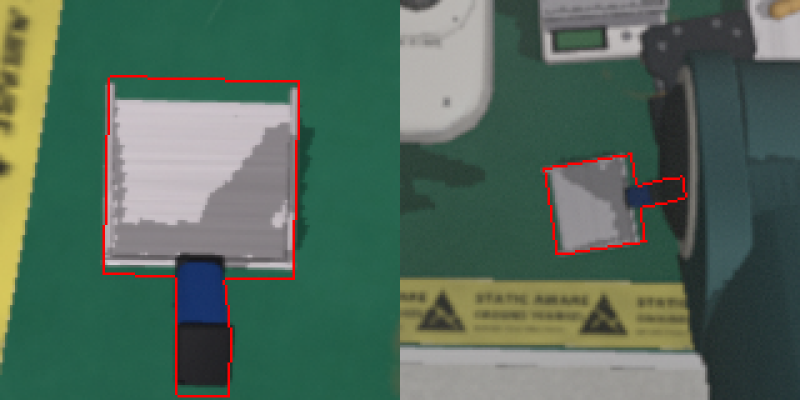

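```bash
python3 plan.py 443 -63 130 10 3 0.5
```

```text
[433.3 -83.  221.3] [ 1.7942e+02 -1.3000e-01  1.1400e+01] step 31.3
[{"hand": 0.5, "x": 4.5, "y": -5.9, "z": 30.4, "roll": 0.008}, {"hand": 0.5, "x": 4.4, "y": -5.9, "z": 30.4, "roll": 0.008}, {"hand": 0.5, "x": 4.4, "y": -6.0, "z": 30.4, "roll": 0.008}]
```

send_rows:
  steps:
    - {"hand": 0.5,"x": 4.5,"y": -6,"z": 30,"roll": 0.008}
    - {"hand": 0.5,"x": 4.5,"y": -6,"z": 30,"roll": 0.008}
    - {"hand": 0.5,"x": 4.5,"y": -6,"z": 30,"roll": 0.008}
    - {"hand": 0.5,"x": 0,"y": 0,"z": 0,"roll": 0}

```text
time_s: 3.78
position: [443.2, -70.1, 129.8]
tool_rot: [179.2, -0.2, 9.2]
force: [-0.4, 0.4, 0.1]
finger_gap: 45.8
```

```bash
python3 plan.py 443 -63 46 10 4 0.5; python3 -c "
from h import *
snap('wrist','w2')"
```

```text
[443.2 -70.1 129.8] [179.2   -0.2    9.21] step 21.0
[{"hand": 0.5, "x": 0.2, "y": -1.8, "z": 20.9, "roll": -0.003}, {"hand": 0.5, "x": 0.2, "y": -1.8, "z": 20.9, "roll": -0.003}, {"hand": 0.5, "x": 0.2, "y": -1.8, "z": 20.9, "roll": -0.003}, {"hand": 0.5, "x": 0.2, "y": -1.8, "z": 20.9, "roll": -0.003}]
```

View pics/w2.png

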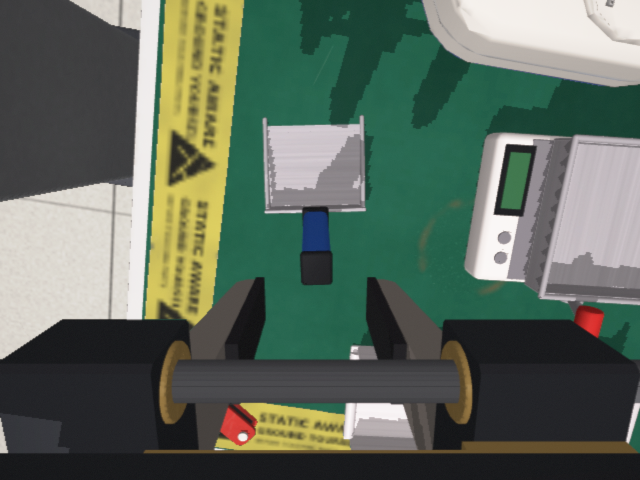

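send_rows:
  steps:
    - {"hand": 0.5,"x": 0,"y": -2.2,"z": 21,"roll": -0.004}
    - {"hand": 0.5,"x": 0,"y": -2.2,"z": 21,"roll": -0.004}
    - {"hand": 0.5,"x": 0,"y": -2.2,"z": 21,"roll": -0.004}
    - {"hand": 0.5,"x": 0,"y": -2,"z": 21,"roll": -0.002}
    - {"hand": 0.5,"x": 0,"y": 0,"z": 0,"roll": 0}

```text
time_s: 4.45
position: [448.9, -70.0, 52.2]
tool_rot: [178.6, -1.0, 9.5]
force: [-0.1, -0.4, -0.2]
finger_gap: 46.3
```

```bash
python3 -c "
from h import *
print(readout.sense()['position'])
snap('wrist','w3');snap('scene','s3')"
```

```text
[448.9430324  -69.96931826  52.23559839]
```

View pics/w3.png

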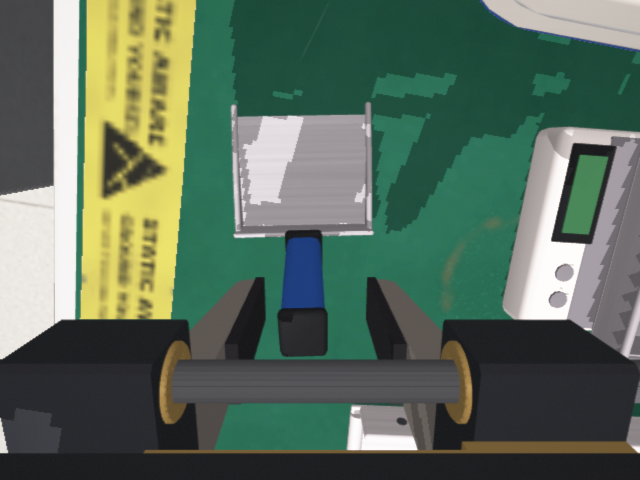

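View pics/s3.png

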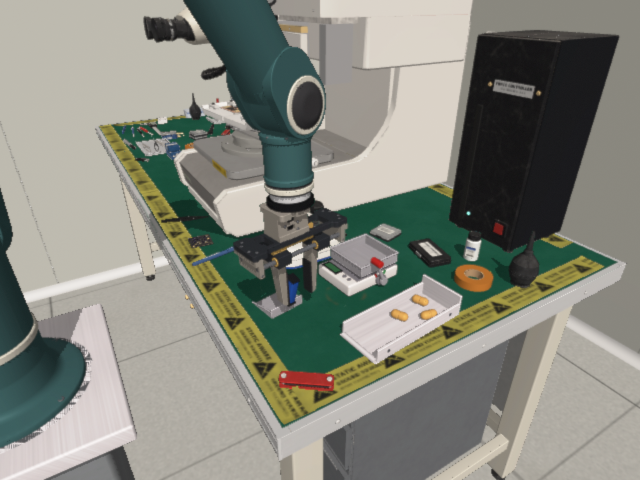

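send_rows:
  steps:
    - {"hand": 0.5,"x": -3,"y": -4,"z": 4,"roll": 0}
    - {"hand": 0.5,"x": -3,"y": -4,"z": 4,"roll": 0}
    - {"hand": 0.5,"x": 0,"y": 0,"z": 0,"roll": 0}

```text
time_s: 4.92
position: [443.9, -63.5, 46.7]
tool_rot: [178.5, -1.3, 9.4]
force: [0.1, -0.6, -0.6]
finger_gap: 45.7
```

```bash
python3 -c "
from h import *
s=readout.sense();print(s['position'],s['tool_rot'])
snap('wrist','w4')"
```

```text
[443.87690976 -63.54445355  46.74955332] [178.47268076  -1.3194013    9.41242802]
```

View pics/w4.png

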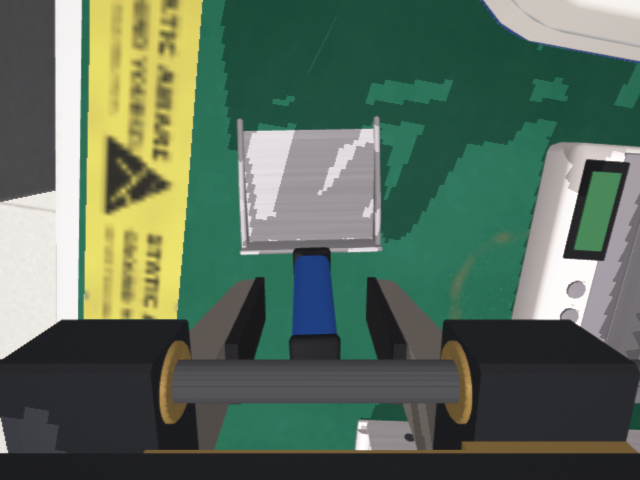

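send_rows:
  steps:
    - {"hand": 0.5,"x": 0,"y": 0,"z": -25,"roll": 0}
    - {"hand": 0.5,"x": 0,"y": 0,"z": -25,"roll": 0}
    - {"hand": 0.5,"x": 0,"y": 0,"z": 0,"roll": 0}

```text
time_s: 5.35
position: [442.8, -62.3, 97.9]
tool_rot: [178.5, -1.3, 9.4]
force: [-0.0, -0.1, 0.1]
finger_gap: 45.6
```

send_rows:
  steps:
    - {"hand": 0.5,"x": 0,"y": 0,"z": 25,"roll": 0}
    - {"hand": 0.5,"x": 0,"y": 0,"z": 20,"roll": 0}
    - {"hand": 0.5,"x": 0,"y": 0,"z": 0,"roll": 0}

```text
time_s: 5.72
position: [443.7, -63.9, 50.9]
tool_rot: [178.5, -1.3, 9.4]
force: [0.2, 0.0, 0.4]
finger_gap: 45.8
```

send_rows:
  steps:
    - {"hand": 0.5,"x": 0,"y": 0,"z": 5,"roll": 0}
    - {"hand": 0,"x": 0,"y": 0,"z": 0,"roll": 0}
    - {"hand": 0,"x": 0,"y": 0,"z": 0,"roll": 0}
    - {"hand": 0,"x": 0,"y": 0,"z": 0,"roll": 0}
    - {"hand": 0,"x": 0,"y": 0,"z": 0,"roll": 0}

```text
time_s: 6.35
position: [443.8, -64.4, 46.9]
tool_rot: [178.4, -1.3, 9.4]
force: [-1.9, 0.5, 5.0]
finger_gap: 15.8
```

send_rows:
  steps:
    - {"hand": 0,"x": 0,"y": 0,"z": -10,"roll": 0}
    - {"hand": 0,"x": 0,"y": 0,"z": -25,"roll": 0}
    - {"hand": 0,"x": 0,"y": 0,"z": -25,"roll": 0}
    - {"hand": 0,"x": 0,"y": 0,"z": 0,"roll": 0}

```text
time_s: 6.85
position: [442.6, -62.7, 110.1]
tool_rot: [178.4, -1.4, 9.4]
force: [0.0, -0.5, -1.3]
finger_gap: 15.6
```

```bash
cat >> h.py <<'E'
def tilt(p=None,box=None):
    """scoop blade plane fit from wrist depth"""
    p=p or snap('wrist'); w=cloud(p)
    d=nets.cut_out(p,'scoop')[0]; m=cv2.erode(d['region'].astype(np.uint8),np.ones((9,9)))>0
    s=readout.sense(); P=np.array(s['position']); g=P[2]+11
    q=w[m]; q=q[~np.isnan(q[:,0])]; q=q[(abs(q[:,2]-(g-55))<18)]
    A=np.c_[q[:,:2]-P[:2],np.ones(len(q))]; k=np.ones(len(q),bool)
    for _ in range(8):
        c=np.linalg.lstsq(A[k],q[k,2],rcond=None)[0]; r=abs(q[:,2]-A@c); k=r<max(1.5,np.median(r)*1.5)
    psi=np.radians(s['tool_rot'][2]); fx=np.array([-np.sin(psi),np.cos(psi)]); fy=np.array([-np.cos(psi),-np.sin(psi)])
    print('score',round(d['score'],2),'n',k.sum(),'res',r[k].std().round(2),'nose-up deg',np.degrees(np.arctan(c[:2]@fx)).round(2),'left-up deg',np.degrees(np.arctan(c[:2]@fy)).round(2),'median',np.round(np.median(q[k],0),1))
    return c
E
python3 -c "
from h import *
s=readout.sense();print(s['position'],s['tool_rot'],s['force'])
tilt(snap('wrist','w5'))"
```

```text
[442.60832751 -62.71515727 110.12572077] [178.36799651  -1.36252944   9.42121345] [ 0.00473195 -0.51182946 -1.32866519]
score 0.74 n 16450 res 0.36 nose-up deg -0.64 left-up deg -1.4 median [435.7 -10.4  66.2]
```

View pics/w5.png

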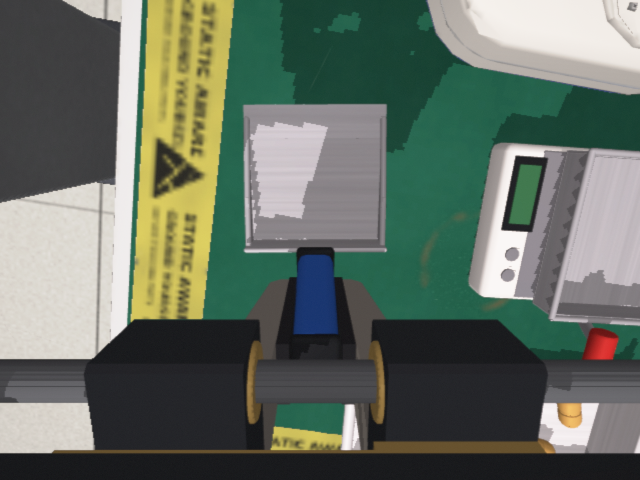

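```bash
python3 plan.py 492 -195 110 -84 11 0
```

```text
[441.2 -62.8 108.4] [178.44  -1.17   9.42] step 12.9
[{"hand": 0.0, "x": 2.6, "y": 12.6, "z": -0.1, "roll": 0.148}, {"hand": 0.0, "x": 4.4, "y": 12.1, "z": -0.1, "roll": 0.148}, {"hand": 0.0, "x": 6.2, "y": 11.3, "z": -0.1, "roll": 0.148}, {"hand": 0.0, "x": 7.8, "y": 10.3, "z": -0.1, "roll": 0.148}, {"hand": 0.0, "x": 9.2, "y": 9.0, "z": -0.1, "roll": 0.148}, {"hand": 0.0, "x": 10.4, "y": 7.6, "z": -0.1, "roll": 0.148}, {"hand": 0.0, "x": 11.4, "y": 5.9, "z": -0.1, "roll": 0.148}, {"hand": 0.0, "x": 12.2, "y": 4.2, "z": -0.1, "roll": 0.148}, {"hand": 0.0, "x": 12.7, "y": 2.3, "z": -0.1, "roll": 0.148}, {"hand": 0.0, "x": 12.9, "y": 0.4, "z": -0.1, "roll": 0.148}, {"hand": 0.0, "x": 12.8, "y": -1.5, "z": -0.1, "roll": 0.148}]
```

send_rows:
  steps:
    - {"hand": 0.0,"x": 2.6,"y": 12.6,"z": 0,"roll": 0.148}
    - {"hand": 0.0,"x": 4.4,"y": 12,"z": 0,"roll": 0.148}
    - {"hand": 0.0,"x": 6.2,"y": 11.3,"z": 0,"roll": 0.148}
    - {"hand": 0.0,"x": 7.8,"y": 10.3,"z": 0,"roll": 0.148}
    - {"hand": 0.0,"x": 9,"y": 9.0,"z": 0,"roll": 0.148}
    - {"hand": 0.0,"x": 10.4,"y": 7.6,"z": 0,"roll": 0.148}
    - {"hand": 0.0,"x": 11.4,"y": 6,"z": 0,"roll": 0.148}
    - {"hand": 0.0,"x": 12,"y": 4.2,"z": 0,"roll": 0.148}
    - {"hand": 0.0,"x": 12.7,"y": 2.3,"z": 0,"roll": 0.148}
    - {"hand": 0.0,"x": 13,"y": 0.4,"z": 0,"roll": 0.148}
    - {"hand": 0.0,"x": 13,"y": -1.5,"z": 0,"roll": 0.148}
    - {"hand": 0,"x": 0,"y": 0,"z": 0,"roll": 0}

```text
time_s: 8.45
position: [480.7, -198.2, 97.5]
tool_rot: [179.9, -1.0, -86.8]
force: [-0.5, -0.1, -0.6]
finger_gap: 15.8
```

```bash
python3 plan.py 492 -195 110 -84 3 0;python3 -c "
from h import *
tilt(snap('wrist','w6'))"
```

```text
[ 480.7 -198.2   97.5] [179.88  -1.01 -86.78] step 5.7
[{"hand": 0.0, "x": -0.8, "y": -3.8, "z": -4.2, "roll": -0.016}, {"hand": 0.0, "x": -0.8, "y": -3.8, "z": -4.2, "roll": -0.016}, {"hand": 0.0, "x": -0.7, "y": -3.8, "z": -4.2, "roll": -0.016}]
score 0.58 n 16354 res 0.36 nose-up deg 0.92 left-up deg -0.97 median [ 534.9 -195.6   54.9]
```

View pics/w6.png

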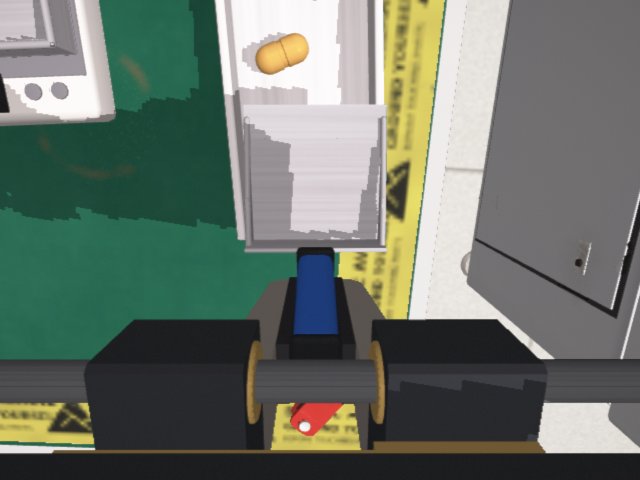

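send_rows:
  steps:
    - {"hand": 0,"x": -1,"y": -4,"z": 0,"roll": -0.016}
    - {"hand": 0,"x": -1,"y": -4,"z": 0,"roll": -0.016}
    - {"hand": 0,"x": -1,"y": -4,"z": 0,"roll": -0.016}
    - {"hand": 0,"x": 0,"y": 0,"z": 0,"roll": 0}

```text
time_s: 9.05
position: [492.9, -190.8, 97.2]
tool_rot: [179.8, -0.9, -83.3]
force: [-0.2, 1.0, -0.7]
finger_gap: 15.7
```

```bash
cat > tr.py <<'E'
from h import *
p=snap('wrist','w7'); w=cloud(p); s=readout.sense(); print(np.round(s['position'],1),np.round(s['tool_rot'],2))
X,Y,Z=w[...,0],w[...,1],w[...,2]
# trough coords guess
T=np.array([592.5,-184.8]); a=np.radians(6.0); c,sn=np.cos(a),np.sin(a)
u=(X-T[0])*c+(Y-T[1])*sn; v=-(X-T[0])*sn+(Y-T[1])*c
print('floor z',np.nanmedian(Z[(abs(v)<30)&(u>-10)&(u<60)&(Z<12)]))
for lo,hi in [(30,52),(-52,-30)]:
    m=(v>lo)&(v<hi)&(Z>23)&(Z<33)&(u>-95)&(u<60)
    if m.sum()<20: print('few',m.sum()); continue
    uu,vv=u[m],v[m]; bins=[]
    for b in range(-95,60,8):
        k=(uu>b)&(uu<=b+8)
        if k.sum()>5: bins.append((b+4,vv[k].min(),vv[k].max(),np.median(Z[m][k])))
    print(np.round(bins,1).tolist())
# scoop cheeks/back wall: points in height above blade
B=s['position'][2]-45
m=(abs(Z-(B+10))<12)&(u<0)&(u>-110)&(abs(v)<50)
for b in range(-110,0,10):
    k=m&(u>b)&(u<=b+10)
    if k.sum()>20: print('sc',b+5,np.round([np.nanmin(v[k]),np.nanmax(v[k])],1))
print('scoop u range',np.nanpercentile(u[m],[0.5,99.5]))
E
python3 tr.py
```

```text
[ 492.7 -190.9   97.2] [179.78  -0.88 -83.37]
floor z 4.179665453223195
[[-91.0, 38.1, 42.9, 27.6], [-11.0, 38.0, 42.7, 27.7], [-3.0, 37.8, 42.5, 27.9], [5.0, 37.8, 43.0, 27.9], [13.0, 37.8, 42.7, 27.9], [21.0, 37.8, 43.0, 27.7], [29.0, 37.8, 43.0, 27.9], [37.0, 37.7, 43.0, 27.9], [45.0, 37.9, 42.9, 27.2]]
[[-91.0, -44.8, -39.8, 27.4], [-83.0, -45.1, -39.8, 27.8], [-75.0, -44.8, -39.8, 27.4], [-67.0, -45.0, -39.7, 27.6], [-59.0, -45.0, -39.7, 27.8], [-51.0, -45.0, -39.6, 27.7], [-43.0, -44.9, -39.7, 27.8], [-35.0, -45.0, -39.8, 27.6], [-27.0, -45.0, -39.8, 27.9], [-19.0, -45.2, -39.8, 27.7], [-11.0, -45.0, -39.7, 27.7], [-3.0, -45.0, -39.9, 27.8], [5.0, -45.2, -39.8, 27.8], [13.0, -45.1, -39.8, 27.8], [21.0, -45.3, -39.7, 27.9], [29.0, -44.9, -39.8, 27.8], [37.0, -45.2, -39.8, 27.7], [45.0, -45.1, -39.8, 27.5]]
sc -85 [-30.3  39.3]
sc -75 [-30.7  39.4]
sc -65 [-30.4  39.4]
sc -55 [-30.1  39.2]
sc -45 [-30.4  39.8]
sc -35 [-30.2  39.8]
sc -25 [-30.   39.8]
sc -15 [-30.2  40. ]
scoop u range [-81.6517951  -12.37679383]
```

View pics/w7.png

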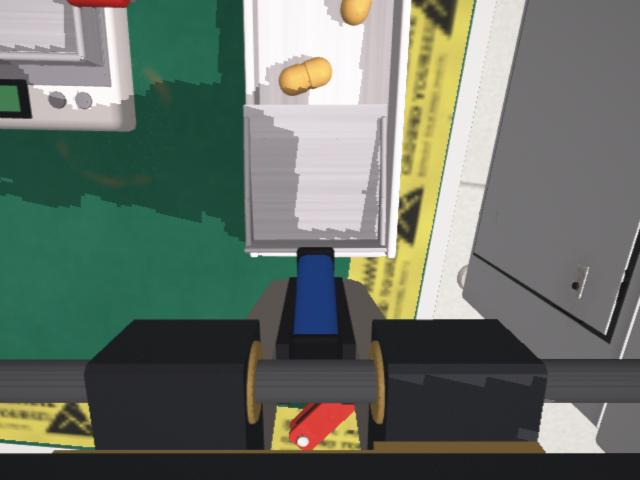

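send_rows:
  steps:
    - {"hand": 0,"x": 2.8,"y": 2.5,"z": 6,"roll": 0.005}
    - {"hand": 0,"x": 2.8,"y": 2.5,"z": 6,"roll": 0.004}
    - {"hand": 0,"x": 0,"y": 0,"z": 0,"roll": 0}

```text
time_s: 9.48
position: [487.3, -198.1, 84.2]
tool_rot: [179.7, -0.9, -84.0]
force: [0.5, 0.6, -0.6]
finger_gap: 15.6
```

```bash
python3 tr.py
```

```text
[ 487.6 -198.    84.5] [179.77  -0.9  -83.94]
floor z 4.175445458147801
[[-91.0, 37.8, 43.0, 27.6], [-83.0, 37.9, 42.9, 27.7], [-75.0, 37.8, 43.0, 27.8], [-67.0, 37.8, 43.1, 27.7], [-59.0, 37.8, 43.1, 27.6], [-51.0, 37.7, 42.6, 27.8], [-43.0, 37.7, 43.0, 27.7], [-35.0, 37.8, 42.9, 27.9], [-27.0, 37.8, 43.1, 27.8], [-19.0, 37.7, 43.2, 27.7], [-11.0, 37.8, 42.9, 27.8], [-3.0, 37.8, 43.0, 27.8], [5.0, 37.8, 43.2, 28.0], [13.0, 37.7, 43.1, 27.8], [21.0, 37.7, 43.0, 27.9], [29.0, 37.7, 42.7, 27.8]]
[[-91.0, -45.0, -42.2, 27.7], [-83.0, -44.9, -42.3, 28.0], [-75.0, -44.9, -42.0, 27.8], [-67.0, -45.0, -41.6, 27.9], [-59.0, -45.1, -41.3, 28.1], [-51.0, -45.0, -41.4, 28.0], [-43.0, -45.0, -41.1, 28.0], [-35.0, -45.3, -40.6, 27.9], [-27.0, -45.0, -40.5, 28.0], [-19.0, -45.0, -39.8, 28.0], [-11.0, -45.1, -39.8, 27.9], [-3.0, -45.0, -39.9, 27.7], [5.0, -45.0, -39.8, 27.9], [13.0, -44.8, -39.8, 27.9], [21.0, -45.2, -39.8, 27.8], [29.0, -45.1, -39.8, 27.9]]
sc -85 [-37.6  32.3]
sc -75 [-37.4  32.5]
sc -65 [-37.2  32.3]
sc -55 [-37.7  32.6]
sc -45 [-37.6  32.4]
sc -35 [-37.5  32.3]
sc -25 [-37.6  32.5]
sc -15 [-37.3  32.1]
scoop u range [-87.96972942 -18.78144975]
```

send_rows:
  steps:
    - {"hand": 0,"x": -1.5,"y": 0,"z": 10,"roll": 0}
    - {"hand": 0,"x": 0,"y": 0,"z": 10,"roll": 0}
    - {"hand": 0,"x": 0,"y": 0,"z": 0,"roll": 0}

```text
time_s: 9.9
position: [487.4, -196.5, 62.9]
tool_rot: [179.8, -0.9, -83.9]
force: [-0.4, -0.2, -0.4]
finger_gap: 15.9
```

```bash
python3 tr.py | grep -v '^\[\['; python3 -c "
from h import *
tilt();print(readout.sense()['force'])"
```

```text
[ 487.7 -196.6   63.3] [179.8   -0.9  -83.93]
floor z 4.1789837804884264
sc -95 [-45.   42.9]
sc -85 [-44.9  43. ]
sc -75 [-45.3  43. ]
sc -65 [-45.1  42.9]
sc -55 [-45.3  43.1]
sc -45 [-45.   43.1]
sc -35 [-45.   43.2]
sc -25 [-45.   43.1]
sc -15 [-45.2  43.1]
sc -5 [-45.3  43. ]
scoop u range [-93.70575163  -1.14554365]
score 0.95 n 16389 res 0.37 nose-up deg 0.89 left-up deg -0.81 median [ 541.6 -191.2   20.6]
[-0.96799726  0.26270605 -0.13652967]
```

send_rows:
  steps:
    - {"hand": 0,"x": 0,"y": 0,"z": 7,"roll": 0}
    - {"hand": 0,"x": 0,"y": 0,"z": 5,"roll": 0}
    - {"hand": 0,"x": 0,"y": 0,"z": 2,"roll": 0}
    - {"hand": 0,"x": 0,"y": 0,"z": 1,"roll": 0}

```text
time_s: 10.55
position: [488.8, -197.4, 50.0]
tool_rot: [179.9, -1.0, -83.9]
force: [-4.1, 1.0, 16.8]
finger_gap: 15.9
```

```bash
python3 -c "
from h import *
s=readout.sense();print(s['position'],s['tool_rot'],s['force'])
tilt(snap('wrist','w8'))"
```

```text
[ 488.8432378  -197.42214423   49.99802845] [179.91848954  -0.98827813 -83.94479159] [-4.05053593  1.04341322 16.84340782]
score 0.96 n 16450 res 0.37 nose-up deg 0.95 left-up deg -0.8 median [ 542.8 -191.8    7.4]
```

View pics/w8.png

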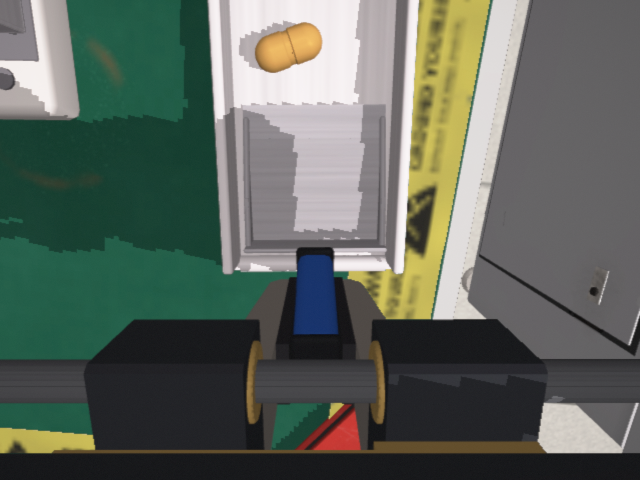

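send_rows:
  steps:
    - {"hand": 0,"x": 0,"y": -4,"z": -0.5,"roll": 0}
    - {"hand": 0,"x": 0,"y": -8,"z": -0.3,"roll": 0}
    - {"hand": 0,"x": 0,"y": -8,"z": 0,"roll": 0}
    - {"hand": 0,"x": 0,"y": -8,"z": 0,"roll": 0}
    - {"hand": 0,"x": 0,"y": -8,"z": 0,"roll": 0}
    - {"hand": 0,"x": 0,"y": -8,"z": 0,"roll": 0}

```text
time_s: 11.4
position: [535.4, -192.3, 50.5]
tool_rot: [179.9, -1.0, -83.9]
force: [-0.6, 0.2, -0.5]
finger_gap: 15.8
```

```bash
cat > st.py <<'E'
from h import *
import sys
s=readout.sense();print(np.round(s['position'],1),np.round(s['tool_rot'],2),np.round(s['force'],1),s['time_s'])
T=np.array([592.5,-184.8]); a=np.radians(6.0); d=np.array(s['position'][:2])-T
print('tcp u,v',np.round([d@[np.cos(a),np.sin(a)],d@[-np.sin(a),np.cos(a)]],1))
tilt(snap('wrist',sys.argv[1]))
E
python3 st.py w9
```

```text
[ 535.4 -192.3   50.5] [179.93  -0.98 -83.94] [-0.6  0.2 -0.5] 11.4
tcp u,v [-57.6  -1.5]
score 0.78 n 16251 res 0.37 nose-up deg 1.03 left-up deg -0.94 median [ 589.2 -187.3    7.8]
```

View pics/w9.png

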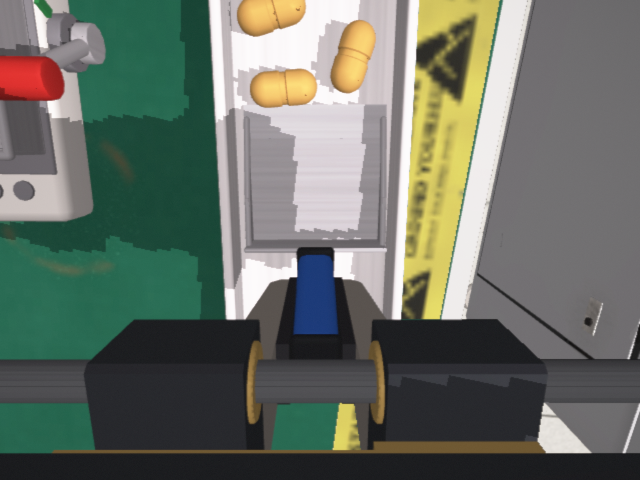

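send_rows:
  steps:
    - {"hand": 0,"x": 0,"y": -6,"z": 0.5,"roll": 0}
    - {"hand": 0,"x": 0,"y": -7,"z": 0.2,"roll": 0}
    - {"hand": 0,"x": 0,"y": -7,"z": 0.1,"roll": 0}
    - {"hand": 0,"x": 0,"y": -7,"z": 0.1,"roll": 0}
    - {"hand": 0,"x": 0,"y": -7,"z": 0,"roll": 0}

```text
time_s: 12.12
position: [570.6, -188.7, 50.3]
tool_rot: [179.9, -1.0, -83.9]
force: [-1.4, -0.2, 2.5]
finger_gap: 16.0
```

```bash
python3 st.py w10
```

```text
[ 570.6 -188.7   50.3] [179.85  -0.99 -83.94] [-1.4 -0.2  2.5] 12.125
tcp u,v [-22.2  -1.6]
score 0.63 n 16134 res 0.37 nose-up deg 0.93 left-up deg -0.86 median [ 624.  -183.6    7.6]
```

View pics/w10.png

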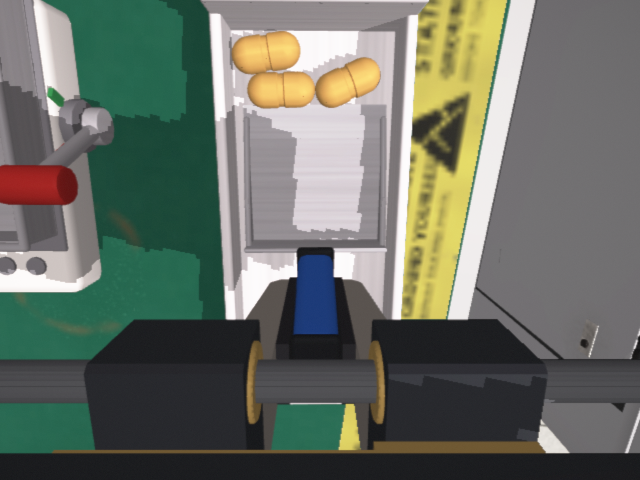

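send_rows:
  steps:
    - {"hand": 0,"x": 0,"y": -5,"z": 0.2,"roll": 0}
    - {"hand": 0,"x": 0,"y": -5,"z": 0.2,"roll": 0}
    - {"hand": 0,"x": 0,"y": -5,"z": 0.1,"roll": 0}
    - {"hand": 0,"x": 0,"y": -5,"z": 0.1,"roll": 0}

```text
time_s: 12.72
position: [589.6, -186.6, 50.3]
tool_rot: [179.6, -1.0, -83.9]
force: [-2.9, -0.1, 5.0]
finger_gap: 15.9
```

```bash
python3 st.py w11
```

```text
[ 589.6 -186.6   50.3] [179.64  -0.96 -83.94] [-2.9 -0.1  5. ] 12.725
tcp u,v [-3.1 -1.4]
score 0.83 n 14003 res 0.36 nose-up deg 0.9 left-up deg -0.79 median [ 638.5 -185.7    7.4]
```

View pics/w11.png

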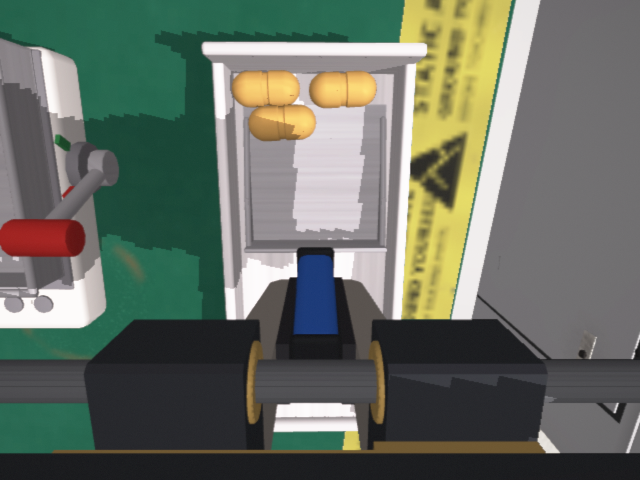

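send_rows:
  steps:
    - {"hand": 0,"x": -1.3,"y": -1,"z": 0.2,"roll": 0}
    - {"hand": 0,"x": -1.2,"y": -2,"z": 0.2,"roll": 0}
    - {"hand": 0,"x": 0,"y": -4,"z": 0.2,"roll": 0}
    - {"hand": 0,"x": 0,"y": -3,"z": 0.2,"roll": 0}

```text
time_s: 13.32
position: [594.4, -185.9, 50.5]
tool_rot: [179.0, -1.0, -84.1]
force: [-5.7, 0.3, 9.8]
finger_gap: 16.2
```

```bash
python3 st.py w12
```

```text
[ 594.4 -185.9   50.5] [179.04  -1.04 -84.07] [-5.7  0.3  9.8] 13.325
tcp u,v [ 1.8 -1.3]Traceback (most recent call last):
  File "st.py", line 6, in <module>
    tilt(snap('wrist',sys.argv[1]))
    ~~~~^^^^^^^^^^^^^^^^^^^^^^^^^^^
  File "h.py", line 21, in tilt
    d=nets.cut_out(p,'scoop')[0]; m=cv2.erode(d['region'].astype(np.uint8),np.ones((9,9)))>0
      ~~~~~~~~~~~~~~~~~~~~~~~^^^
IndexError: list index out of range
```

View pics/w12.png

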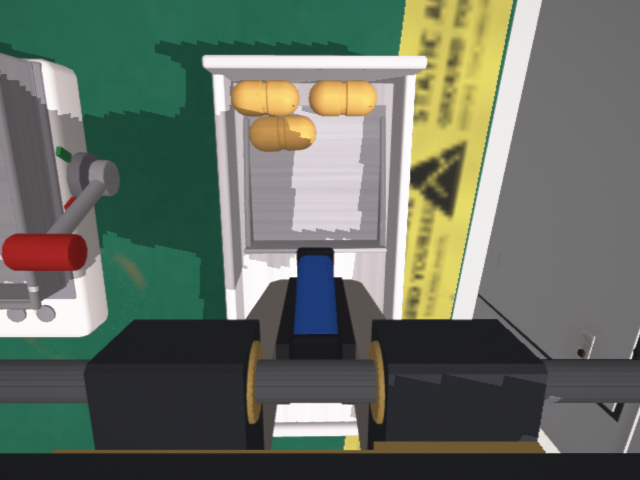

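send_rows:
  steps:
    - {"hand": 0,"x": -4,"y": -6,"z": 0,"roll": 0}
    - {"hand": 0,"x": -2,"y": -8,"z": 0,"roll": 0}
    - {"hand": 0,"x": 0,"y": -8,"z": 0,"roll": 0}

```text
time_s: 13.8
position: [605.8, -180.8, 50.7]
tool_rot: [177.8, -1.0, -84.3]
force: [-26.1, 0.1, 24.0]
finger_gap: 15.8
```

```bash
sed -i 's/^tilt(.*/p=snap("wrist",sys.argv[1])\ntry: tilt(p)\nexcept Exception as e: print(e)/' st.py; python3 st.py w13
```

```text
[ 605.8 -180.8   50.7] [177.78  -1.03 -84.27] [-26.1   0.1  24. ] 13.8
tcp u,v [13.7  2.6]
score 0.79 n 9817 res 0.35 nose-up deg -0.24 left-up deg -0.85 median [ 644.5 -183.5    6.9]
```

View pics/w13.png

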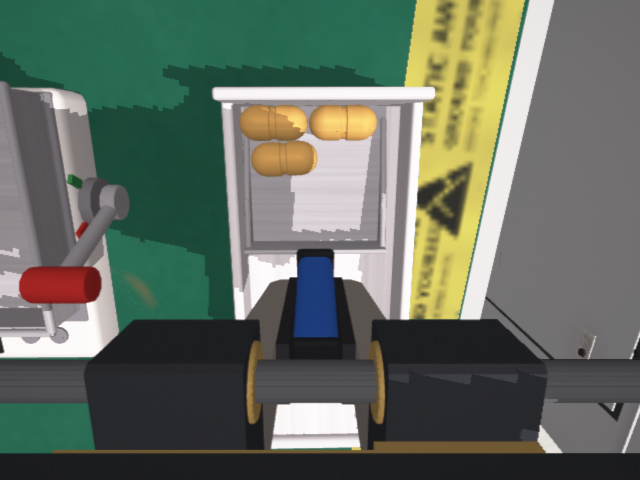

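send_rows:
  steps:
    - {"hand": 0,"x": 0,"y": 1,"z": 4,"roll": 0}
    - {"hand": 0,"x": 0,"y": 2,"z": 4,"roll": 0}

```text
time_s: 14.15
position: [605.5, -181.1, 50.1]
tool_rot: [178.2, -1.1, -84.4]
force: [-4.9, 2.1, 25.3]
finger_gap: 16.1
```

```bash
python3 st.py w14
```

```text
[ 605.5 -181.1   50.1] [178.15  -1.08 -84.37] [-4.9  2.1 25.3] 14.15
tcp u,v [13.3  2.3]
score 0.75 n 9901 res 0.35 nose-up deg 0.17 left-up deg -0.61 median [ 644.4 -183.5    6.6]
```

View pics/w14.png

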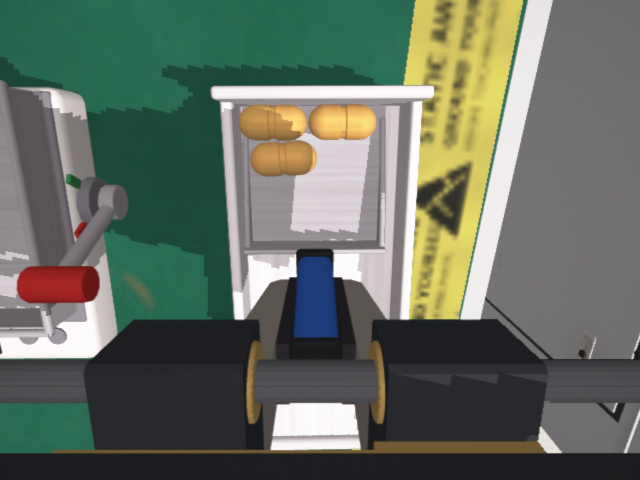

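send_rows:
  steps:
    - {"hand": 0,"x": 0,"y": 4,"z": 8,"roll": 0}
    - {"hand": 0,"x": 0,"y": 4,"z": 9,"roll": 0}
    - {"hand": 0,"x": 0,"y": 4,"z": 9,"roll": 0}

```text
time_s: 14.62
position: [606.0, -181.5, 44.9]
tool_rot: [179.6, -1.4, -84.4]
force: [-10.3, 3.2, 41.1]
finger_gap: 16.1
```

```bash
python3 st.py w15
```

```text
[ 606.  -181.5   44.9] [179.64  -1.36 -84.36] [-10.3   3.2  41.1] 14.625
tcp u,v [13.8  1.9]
score 0.62 n 10432 res 0.36 nose-up deg 0.43 left-up deg -0.36 median [ 644.7 -183.3    6.5]
```

View pics/w15.png

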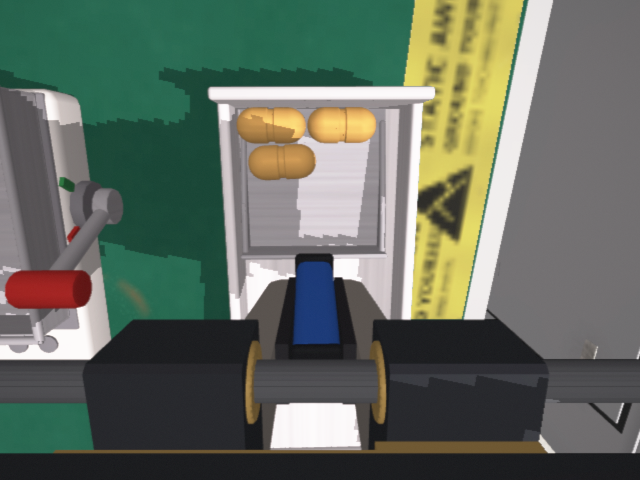

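send_rows:
  steps:
    - {"hand": 0,"x": 0,"y": -1,"z": -2,"roll": 0}
    - {"hand": 0,"x": 0,"y": -1,"z": -4,"roll": 0}
    - {"hand": 0,"x": 0,"y": -1,"z": -4,"roll": 0}
    - {"hand": 0,"x": 0,"y": 0,"z": 0,"roll": 0}

```text
time_s: 15.22
position: [606.2, -180.7, 53.1]
tool_rot: [179.3, -1.3, -84.4]
force: [-0.4, 0.2, -1.4]
finger_gap: 15.6
```

```bash
python3 st.py w16
```

```text
[ 606.2 -180.7   53.1] [179.32  -1.29 -84.35] [-0.4  0.2 -1.4] 15.225
tcp u,v [14.1  2.7]
score 0.71 n 10286 res 0.35 nose-up deg -0.22 left-up deg -1.27 median [ 644.4 -183.8   14.4]
```

View pics/w16.png

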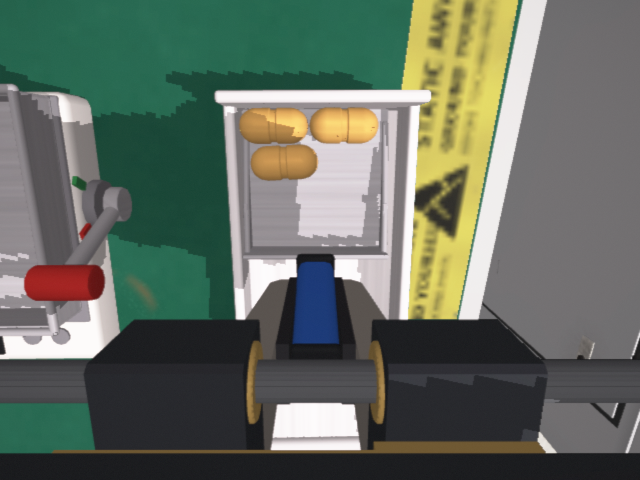

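send_rows:
  steps:
    - {"hand": 0,"x": 0,"y": -0.8,"z": -5,"roll": 0}
    - {"hand": 0,"x": 0,"y": -0.5,"z": -6,"roll": 0}
    - {"hand": 0,"x": 0,"y": -0.5,"z": -6,"roll": 0}
    - {"hand": 0,"x": 0,"y": -0.5,"z": -4,"roll": 0}
    - {"hand": 0,"x": 0,"y": 0,"z": 0,"roll": 0}

```text
time_s: 15.95
position: [606.5, -180.0, 74.1]
tool_rot: [179.0, -1.2, -84.4]
force: [-3.5, 0.6, -2.3]
finger_gap: 15.9
```

```bash
python3 st.py w17
python3 - <<'E'
from h import *
p=snap('wrist'); w=cloud(p)
X,Y,Z=w[...,0],w[...,1],w[...,2]
T=np.array([592.5,-184.8]); a=np.radians(6.0); c,sn=np.cos(a),np.sin(a)
u=(X-T[0])*c+(Y-T[1])*sn; v=-(X-T[0])*sn+(Y-T[1])*c
m=(Z>36)&(Z<60)&(abs(v)<60)&(u>20)&(u<125)
for b in range(20,105,6):
    k=m&(u>b)&(u<=b+6)
    if k.sum()>20: print(b+3,np.round([np.nanmin(v[k]),np.nanmax(v[k])],1), np.nanmedian(Z[k]).round(1))
E
```

```text
[ 606.5 -180.    74.1] [179.02  -1.24 -84.36] [-3.5  0.6 -2.3] 15.95
tcp u,v [14.4  3.3]
score 0.73 n 10213 res 0.35 nose-up deg -0.57 left-up deg -1.27 median [ 644.3 -183.2   35.2]
29 [-32.2  37.3] 47.9
35 [-32.2  37.7] 37.3
41 [-31.9  37.5] 37.3
47 [-32.6  37.3] 37.3
53 [-32.2  37.5] 38.6
59 [-32.3  37.6] 41.6
65 [-32.4  37.5] 41.8
71 [-32.5  37.3] 48.4
77 [-32.4  37.2] 48.8
83 [-32.4  37. ] 45.9
89 [-32.4  37.5] 48.9
95 [-32.2  37. ] 48.1
101 [-45.   42.8] 43.9
```

View pics/w17.png

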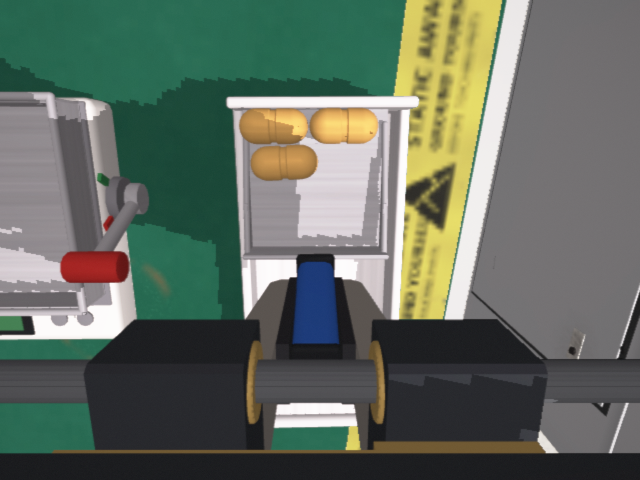

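send_rows:
  steps:
    - {"hand": 0,"x": 0.8,"y": 1.3,"z": -0.5,"roll": -0.035}
    - {"hand": 0,"x": 0.8,"y": 1.3,"z": 0,"roll": -0.035}
    - {"hand": 0,"x": 0.6,"y": 1.2,"z": 0,"roll": -0.035}
    - {"hand": 0,"x": 0,"y": 0,"z": 0,"roll": 0}

```text
time_s: 16.6
position: [604.1, -184.0, 75.0]
tool_rot: [179.1, -1.2, -78.0]
force: [-2.6, -0.1, -2.2]
finger_gap: 15.7
```

```bash
cat > edge.py <<'E'
from h import *
p=snap('wrist'); w=cloud(p)
X,Y,Z=w[...,0],w[...,1],w[...,2]
T=np.array([592.5,-184.8]); a=np.radians(6.0); c,sn=np.cos(a),np.sin(a)
u=(X-T[0])*c+(Y-T[1])*sn; v=-(X-T[0])*sn+(Y-T[1])*c
m=(Z>31)&(Z<60)&(abs(v)<60)&(u>20)&(u<125)
for b in range(20,105,6):
    k=m&(u>b)&(u<=b+6)
    if k.sum()>20: print(b+3,np.round([np.nanmin(v[k]),np.nanmax(v[k])],1), np.nanmedian(Z[k]).round(1))
E
python3 st.py w18; python3 edge.py
```

```text
[ 604.1 -184.    75. ] [179.05  -1.2  -78.01] [-2.6 -0.1 -2.2] 16.6
tcp u,v [11.6 -0.4]
score 0.84 n 10637 res 0.35 nose-up deg -0.49 left-up deg -1.19 median [ 642.2 -181.7   36. ]
23 [10.5 35.4] 52.3
29 [-33.7  36.3] 41.6
35 [-33.7  36.8] 36.2
41 [-32.9  37.5] 36.1
47 [-32.6  37.6] 36.1
53 [-31.9  38.4] 36.0
59 [-31.1  39.5] 36.0
65 [-30.5  40.2] 37.4
71 [-29.8  40.5] 42.0
77 [-29.2  41.2] 36.2
83 [-28.5  41.5] 39.8
89 [-27.9  42.3] 49.6
95 [-27.5  41.5] 48.4
101 [-45.1  42.9] 43.8
```

View pics/w18.png

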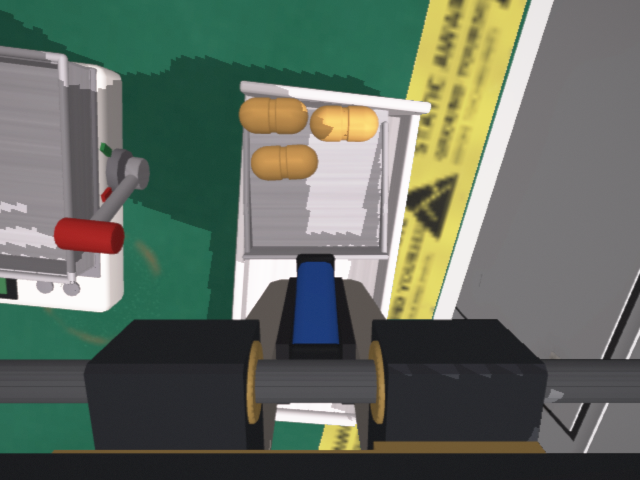

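send_rows:
  steps:
    - {"hand": 0,"x": 1.1,"y": 0,"z": 2,"roll": 0}
    - {"hand": 0,"x": 1,"y": 0,"z": 2,"roll": 0}
    - {"hand": 0,"x": 0,"y": -0.3,"z": 3,"roll": 0}
    - {"hand": 0,"x": 0,"y": 0,"z": 3,"roll": 0}

```text
time_s: 17.25
position: [603.5, -186.1, 67.3]
tool_rot: [178.9, -1.2, -78.1]
force: [-10.0, 0.8, 13.2]
finger_gap: 15.8
```

```bash
python3 st.py w19; python3 edge.py
```

```text
[ 603.5 -186.1   67.3] [178.86  -1.17 -78.05] [-10.    0.8  13.2] 17.25
tcp u,v [10.8 -2.4]
score 0.57 n 10567 res 0.35 nose-up deg 1.14 left-up deg -1.04 median [ 642.2 -183.9   29.7]
23 [-17.5  33.6] 45.7
29 [-35.5  34.1] 42.9
35 [-35.4  35. ] 39.7
41 [-35.   35.4] 39.6
47 [-34.3  35.9] 39.0
53 [-33.5  36.9] 37.6
59 [-33.   37.4] 36.8
65 [-32.5  37.9] 42.9
71 [-31.9  38.4] 44.4
77 [-31.1  39. ] 40.1
83 [-30.6  39.4] 41.6
89 [-29.7  40.7] 44.6
95 [-29.1  39.8] 43.4
101 [-44.7  42.8] 43.7
```

View pics/w19.png

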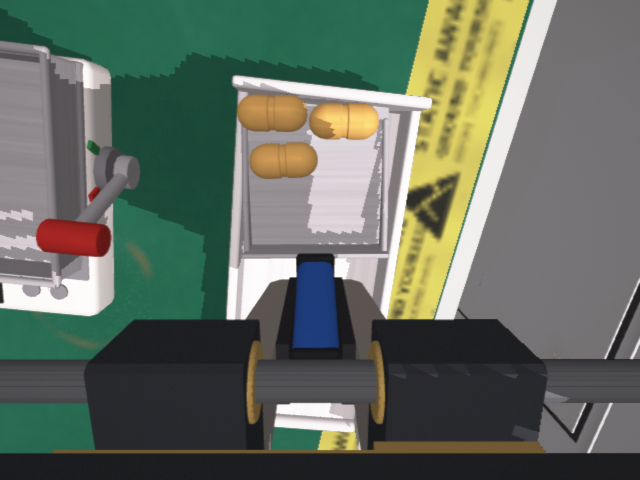

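send_rows:
  steps:
    - {"hand": 0,"x": 0,"y": 1.5,"z": 3,"roll": 0}
    - {"hand": 0,"x": 0,"y": 1,"z": 4,"roll": 0}
    - {"hand": 0,"x": 0,"y": 1,"z": 4,"roll": 0}

```text
time_s: 17.77
position: [601.0, -187.0, 61.6]
tool_rot: [179.0, -1.2, -78.1]
force: [-8.1, -0.3, 10.5]
finger_gap: 16.0
```

```bash
python3 st.py w20; python3 edge.py
```

```text
[ 601.  -187.    61.6] [179.02  -1.22 -78.09] [-8.1 -0.3 10.5] 17.775
tcp u,v [ 8.2 -3. ]
score 0.74 n 11121 res 0.36 nose-up deg 4.74 left-up deg -1.11 median [ 643. -184.   27.]
23 [-13.7  33.4] 41.5
29 [-36.3  33.7] 40.9
35 [-35.9  34.7] 36.6
41 [-35.6  34.9] 36.5
47 [-34.6  35.9] 36.5
53 [-34.5  36.4] 35.7
59 [-33.4  36.8] 40.0
65 [-32.7  37.9] 42.9
71 [-32.6  38. ] 41.6
77 [-31.6  38.5] 33.7
83 [-31.   39.2] 42.0
89 [-30.3  40. ] 44.6
95 [-29.8  39.7] 43.2
101 [-45.   42.9] 43.7
```

View pics/w20.png

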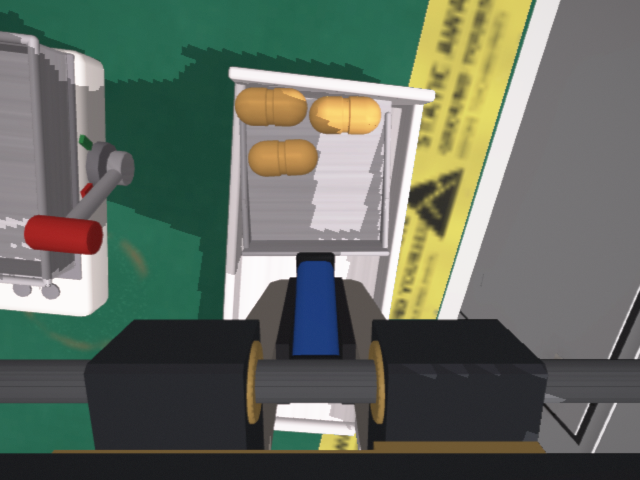

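send_rows:
  steps:
    - {"hand": 0,"x": 0,"y": 1,"z": 4,"roll": 0}
    - {"hand": 0,"x": 0,"y": 1,"z": 4,"roll": 0}
    - {"hand": 0,"x": 0,"y": 1,"z": 4,"roll": 0}

```text
time_s: 18.3
position: [598.1, -187.9, 53.8]
tool_rot: [179.1, -1.2, -78.2]
force: [-7.7, 1.0, 9.8]
finger_gap: 15.8
```

```bash
python3 st.py w21; python3 edge.py
```

```text
[ 598.1 -187.9   53.8] [179.07  -1.24 -78.15] [-7.7  1.   9.8] 18.3
tcp u,v [ 5.2 -3.7]
score 0.7 n 246 res 0.42 nose-up deg -18.65 left-up deg 21.57 median [638.3 -82.3  24.7]
23 [-16.4  32.8] 48.8
29 [-36.5  33.1] 35.4
35 [-36.2  33.9] 35.7
41 [-35.5  34.7] 33.5
47 [-35.1  35.5] 32.6
53 [-34.5  35.8] 32.5
59 [-33.7  36.7] 32.6
65 [-33.3  36.9] 32.5
71 [-32.4  37.7] 32.3
77 [-32.1  38. ] 40.2
83 [-31.4  39.2] 43.8
89 [-30.6  39. ] 43.8
95 [-30.3  35. ] 40.4
101 [-45.   42.9] 43.6
```

View pics/w21.png

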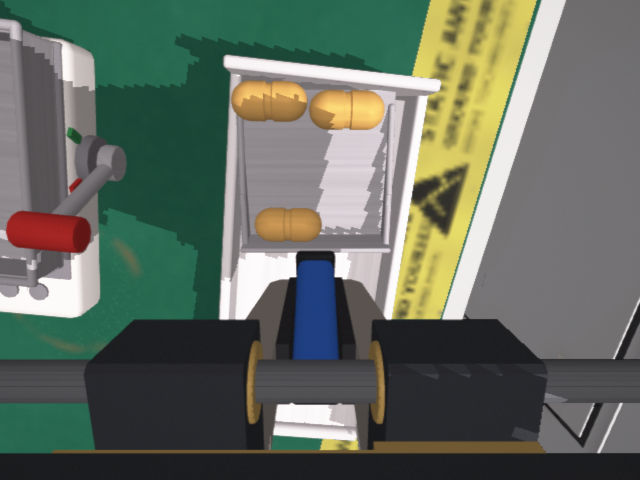

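send_rows:
  steps:
    - {"hand": 0,"x": 0,"y": 0.8,"z": 4,"roll": 0}
    - {"hand": 0,"x": 0,"y": 0.8,"z": 4,"roll": 0}

```text
time_s: 18.7
position: [597.7, -189.7, 46.4]
tool_rot: [179.2, -1.4, -78.2]
force: [-1.3, -0.5, -2.0]
finger_gap: 15.9
```

```bash
cat > tilt2.py <<'E'
from h import *
import sys
# blade plane from wrist depth, pixels grey in box columns 250-380, rows 110-245, robust
s=readout.sense();print(np.round(s['position'],1),np.round(s['tool_rot'],2),np.round(s['force'],1),s['time_s'])
p=snap('wrist',sys.argv[1]); w=cloud(p); r0=int(sys.argv[2]) if len(sys.argv)>2 else 110
hsv=cv2.cvtColor(p['pixels'],cv2.COLOR_RGB2HSV); m=np.zeros((480,640),bool); m[r0:235,255:375]=1; m&=(hsv[...,1]<70)
q=w[m]; q=q[~np.isnan(q[:,0])]; P=np.array(s['position']); A=np.c_[q[:,:2]-P[:2],np.ones(len(q))]
rng=np.random.default_rng(0); best=0
for _ in range(300):
    i=rng.choice(len(q),3,False)
    try: c=np.linalg.solve(A[i],q[i,2])
    except Exception: continue
    k=abs(q[:,2]-A@c)<1
    if k.sum()>best and np.hypot(*c[:2])<1: best=k.sum(); kk=k
c=np.linalg.lstsq(A[kk],q[kk,2],rcond=None)[0]
psi=np.radians(s['tool_rot'][2]); fx=np.array([-np.sin(psi),np.cos(psi)]); fy=np.array([-np.cos(psi),-np.sin(psi)])
print('frac',round(best/len(q),2),'nose-up',np.degrees(np.arctan(c[:2]@fx)).round(1),'left-up',np.degrees(np.arctan(c[:2]@fy)).round(1),'z at +13,+83 fwd',np.round([c@[*(fx*13),1],c@[*(fx*83),1]],1))
E
python3 tilt2.py w22; python3 edge.py
```

```text
[ 597.7 -189.7   46.4] [179.24  -1.37 -78.21] [-1.3 -0.5 -2. ] 18.7
frac 0.87 nose-up 10.1 left-up -1.2 z at +13,+83 fwd [10.5 23. ]
23 [-12.6   5.2] 45.2
29 [-28.8   4.9] 40.6
41 [-25.8  -8.6] 31.4
47 [-26.2  -4.2] 31.4
65 [ 6.2 31.5] 32.6
71 [ 3.7 34.4] 35.1
77 [ 3.9 34.5] 34.6
83 [ 8.2 30.6] 31.7
101 [-45.2  42.7] 43.6
```

View pics/w22.png

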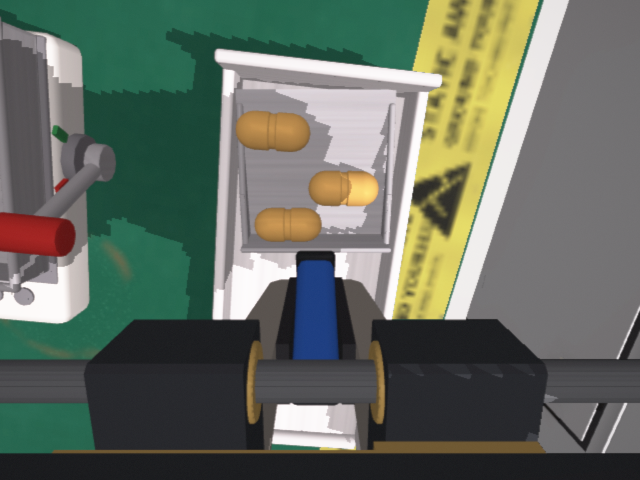

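send_rows:
  steps:
    - {"hand": 0,"x": 0.5,"y": 1,"z": -3,"roll": 0}
    - {"hand": 0,"x": 0,"y": 0.5,"z": -5,"roll": 0}
    - {"hand": 0,"x": 0,"y": 0,"z": -6,"roll": 0}
    - {"hand": 0,"x": 0,"y": 0,"z": -7,"roll": 0}
    - {"hand": 0,"x": 0,"y": 0,"z": -7,"roll": 0}

```text
time_s: 19.42
position: [597.8, -188.1, 75.6]
tool_rot: [179.3, -1.3, -78.1]
force: [0.3, -0.8, -2.2]
finger_gap: 15.7
```

```bash
python3 tilt2.py w23
```

```text
[ 597.8 -188.1   75.6] [179.35  -1.31 -78.09] [ 0.3 -0.8 -2.2] 19.425
frac 0.86 nose-up 10.1 left-up -1.3 z at +13,+83 fwd [39.9 52.3]
```

View pics/w23.png

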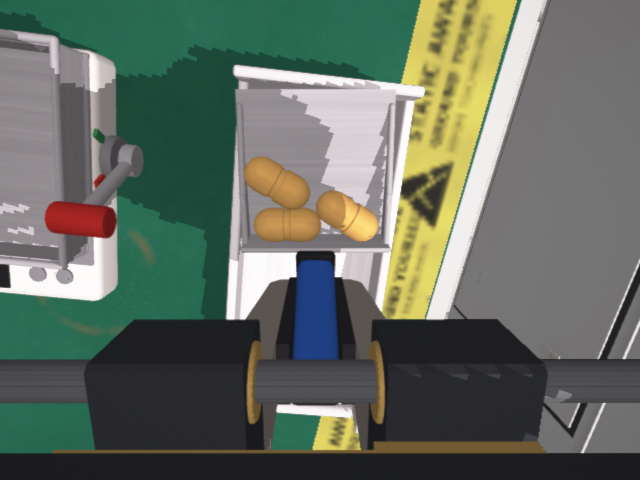

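send_rows:
  steps:
    - {"hand": 0,"x": 0,"y": 0,"z": -9,"roll": 0}
    - {"hand": 0,"x": 0,"y": 0,"z": -12,"roll": 0}
    - {"hand": 0,"x": 0,"y": 0,"z": -14,"roll": 0}
    - {"hand": 0,"x": 0,"y": 0,"z": -12,"roll": 0}
    - {"hand": 0,"x": 0,"y": 0,"z": -8,"roll": 0}

```text
time_s: 20.1
position: [599.1, -186.7, 136.1]
tool_rot: [179.5, -1.4, -78.1]
force: [0.2, 0.1, -2.8]
finger_gap: 15.9
```

```bash
python3 tilt2.py w24; python3 plan.py 570 -26 132 -84.6 12 0
```

```text
[ 599.1 -186.7  136.1] [179.5   -1.38 -78.08] [ 0.2  0.1 -2.8] 20.1
frac 0.86 nose-up 10.2 left-up -1.4 z at +13,+83 fwd [100.4 113. ]
[ 599.7 -186.9  137.1] [179.59  -1.42 -78.08] step 13.6
[{"hand": 0.0, "x": -13.6, "y": -0.3, "z": 0.4, "roll": 0.009}, {"hand": 0.0, "x": -13.6, "y": -0.2, "z": 0.4, "roll": 0.009}, {"hand": 0.0, "x": -13.6, "y": -0.1, "z": 0.4, "roll": 0.009}, {"hand": 0.0, "x": -13.6, "y": 0.0, "z": 0.4, "roll": 0.009}, {"hand": 0.0, "x": -13.6, "y": 0.2, "z": 0.4, "roll": 0.009}, {"hand": 0.0, "x": -13.6, "y": 0.3, "z": 0.4, "roll": 0.009}, {"hand": 0.0, "x": -13.6, "y": 0.4, "z": 0.4, "roll": 0.009}, {"hand": 0.0, "x": -13.6, "y": 0.6, "z": 0.4, "roll": 0.009}, {"hand": 0.0, "x": -13.6, "y": 0.7, "z": 0.4, "roll": 0.009}, {"hand": 0.0, "x": -13.6, "y": 0.8, "z": 0.4, "roll": 0.009}, {"hand": 0.0, "x": -13.6, "y": 0.9, "z": 0.4, "roll": 0.009}, {"hand": 0.0, "x": -13.6, "y": 1.1, "z": 0.4, "roll": 0.009}]
```

send_rows:
  steps:
    - {"hand": 0,"x": -6,"y": 0,"z": 0,"roll": 0.009}
    - {"hand": 0,"x": -11,"y": 0,"z": 0,"roll": 0.009}
    - {"hand": 0,"x": -15,"y": 0,"z": 0,"roll": 0.009}
    - {"hand": 0,"x": -17,"y": 0,"z": 0,"roll": 0.009}
    - {"hand": 0,"x": -17,"y": 0,"z": 0,"roll": 0.009}
    - {"hand": 0,"x": -17,"y": 0.3,"z": 0,"roll": 0.009}
    - {"hand": 0,"x": -17,"y": 0.4,"z": 0,"roll": 0.009}
    - {"hand": 0,"x": -17,"y": 0.6,"z": 0,"roll": 0.009}
    - {"hand": 0,"x": -15,"y": 0.7,"z": 0,"roll": 0.009}
    - {"hand": 0,"x": -13,"y": 0.8,"z": 0,"roll": 0.009}
    - {"hand": 0,"x": -10,"y": 0.9,"z": 0,"roll": 0.009}
    - {"hand": 0,"x": -6,"y": 0,"z": 0,"roll": 0.009}

```text
time_s: 21.65
position: [564.3, -11.4, 129.5]
tool_rot: [179.3, -1.2, -84.2]
force: [-0.2, -0.9, -2.3]
finger_gap: 15.6
```

```bash
python3 tilt2.py w25; python3 plan.py 570 -26 132 -84.6 2 0
```

```text
[564.3 -11.4 129.5] [179.31  -1.18 -84.22] [-0.2 -0.9 -2.3] 21.65
frac 0.86 nose-up 10.3 left-up -1.1 z at +13,+83 fwd [ 93.6 106.3]
[564.2 -10.6 129.5] [179.3   -1.14 -84.19] step 8.3
[{"hand": 0.0, "x": 8.0, "y": -2.1, "z": -1.3, "roll": 0.004}, {"hand": 0.0, "x": 7.9, "y": -2.1, "z": -1.3, "roll": 0.004}]
```

View pics/w25.png

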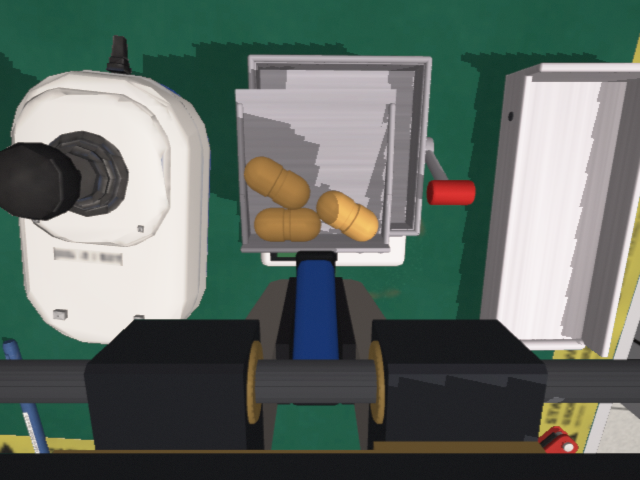

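send_rows:
  steps:
    - {"hand": 0,"x": 5,"y": -2,"z": 0,"roll": 0.003}
    - {"hand": 0,"x": 6,"y": -2,"z": 0,"roll": 0.003}
    - {"hand": 0,"x": 3,"y": -1,"z": 0,"roll": 0}
    - {"hand": 0,"x": 0,"y": 0,"z": 0,"roll": 0}

```text
time_s: 22.2
position: [571.5, -27.5, 129.7]
tool_rot: [179.3, -1.2, -84.8]
force: [0.3, 0.3, -3.3]
finger_gap: 16.0
```

```bash
cat > pan.py <<'E'
from h import *
import sys
s=readout.sense();P=s['position'];print(np.round(P,1),np.round(s['tool_rot'],2),np.round(s['force'],1),s['time_s'])
p=snap('wrist',sys.argv[1]); w=cloud(p); X,Y,Z=w[...,0],w[...,1],w[...,2]
T=np.array([629.7,-20.6]); a=np.radians(5.4); c,sn=np.cos(a),np.sin(a)
u=(X-T[0])*c+(Y-T[1])*sn; v=-(X-T[0])*sn+(Y-T[1])*c
d=np.array(P[:2])-T; print('tcp u,v',np.round([d@[c,sn],d@[-sn,c]],1))
m=(Z>53)&(Z<63)&(abs(u)<60)&(abs(v)<60)
k=m&(u>40); print('far rim u',np.nanpercentile(u[k],[5,50,95]) if k.sum()>20 else None, 'z',np.nanmedian(Z[k]), 'v-range',np.nanpercentile(v[k],[1,99]))
k=m&(v<-40)&(u<40); print('right rim v',np.nanpercentile(v[k],[5,50,95]) if k.sum()>20 else k.sum())
print('floor z',np.nanmedian(Z[(u>0)&(u<42)&(abs(v)<42)&(Z<46)&(Z>34)]))
zn=P[2]-25
m=(Z>zn-30)&(Z<zn+25)&(Z>64)&(u<60)&(abs(v)<60)&(u>-60)
print('scoop u max',np.nanpercentile(u[m],99.8),'v',np.nanpercentile(v[m],[.2,99.8]))
k=(Y>50)&(Y<200)&(X>500); print('left max z',np.nanmax(Z[k]))
E
python3 pan.py w26
```

```text
[571.5 -27.5 129.7] [179.33  -1.22 -84.75] [ 0.3  0.3 -3.3] 22.2
tcp u,v [-58.6  -1.3]
far rim u [42.59136508 47.62792241 50.09685007] z 59.189216595353244 v-range [-47.61316651  50.34368353]
right rim v [-58.97090729 -47.84077336 -47.05378377]
floor z 40.26575122023624
scoop u max 33.00162089754314 v [-56.00509838  32.86914081]
left max z 116.58752063808517
```

View pics/w26.png

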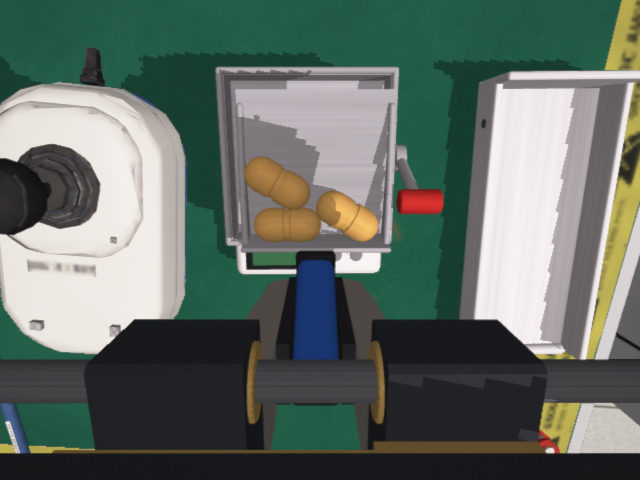

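send_rows:
  steps:
    - {"hand": 0,"x": -1.8,"y": -1,"z": 6,"roll": 0}
    - {"hand": 0,"x": -1.7,"y": -1,"z": 8,"roll": 0}
    - {"hand": 0,"x": 0,"y": -1,"z": 8,"roll": 0}
    - {"hand": 0,"x": 0,"y": -1,"z": 6,"roll": 0}
    - {"hand": 0,"x": 0,"y": 0,"z": 0,"roll": 0}

```text
time_s: 22.88
position: [574.4, -23.2, 98.8]
tool_rot: [179.2, -1.2, -84.7]
force: [-0.6, -0.4, -2.1]
finger_gap: 15.4
```

```bash
python3 pan.py w27; python3 tilt2.py w27b
```

```text
[574.4 -23.2  98.8] [179.24  -1.19 -84.69] [-0.6 -0.4 -2.1] 22.875
tcp u,v [-55.3   2.6]
far rim u [42.71097085 47.72777024 50.44800321] z 59.19027397999841 v-range [-47.39302768  50.29060581]
right rim v [-48.31604416 -45.51909686 -43.9881255 ]
floor z 38.56869948754892
scoop u max 36.21325264766371 v [-58.98080326  36.86557788]
left max z 105.26552950295874
[574.6 -23.2  99.1] [179.26  -1.19 -84.69] [-0.6 -0.3 -2.3] 22.925
frac 0.86 nose-up 10.4 left-up -1.2 z at +13,+83 fwd [63.1 75.9]
```

View pics/w27.png

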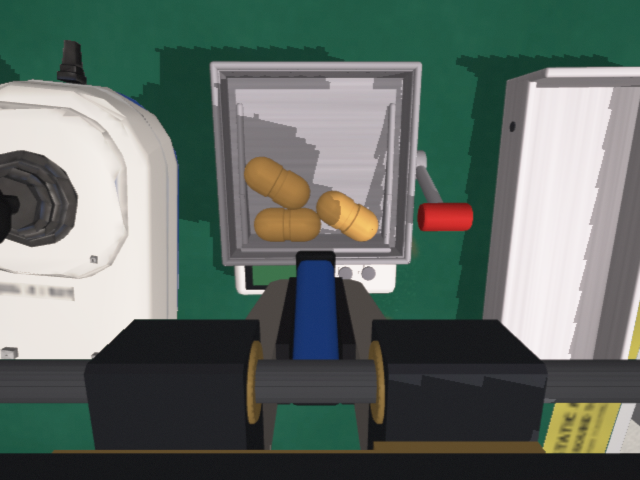

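send_rows:
  steps:
    - {"hand": 0,"x": 0,"y": -2.5,"z": 5,"roll": 0}
    - {"hand": 0,"x": 0,"y": -2,"z": 5,"roll": 0}
    - {"hand": 0,"x": 0,"y": -2,"z": 4,"roll": 0}
    - {"hand": 0,"x": 0,"y": -1,"z": 3,"roll": 0}
    - {"hand": 0,"x": 0,"y": 0,"z": 0,"roll": 0}

```text
time_s: 23.6
position: [583.1, -23.0, 81.6]
tool_rot: [179.4, -1.2, -84.7]
force: [0.8, 0.1, -2.7]
finger_gap: 15.7
```

```bash
python3 pan.py w28; python3 tilt2.py w28b
```

```text
[583.1 -23.   81.6] [179.36  -1.2  -84.71] [ 0.8  0.1 -2.7] 23.6
tcp u,v [-46.7   2. ]
far rim u [40.55410492 46.42944188 50.12516451] z 58.89374453779199 v-range [-47.01519913  49.9652505 ]
right rim v [-48.53659089 -45.4435441  -43.93093652]
floor z 38.56902561642729
scoop u max 15.395306447389723 v [-59.81477379  34.22485256]
left max z 76.0197907092477
[583.1 -23.   81.8] [179.37  -1.2  -84.71] [-0.4  0.6 -2.5] 23.65
frac 0.87 nose-up 10.1 left-up -1.2 z at +13,+83 fwd [46.  58.6]
```

View pics/w28.png

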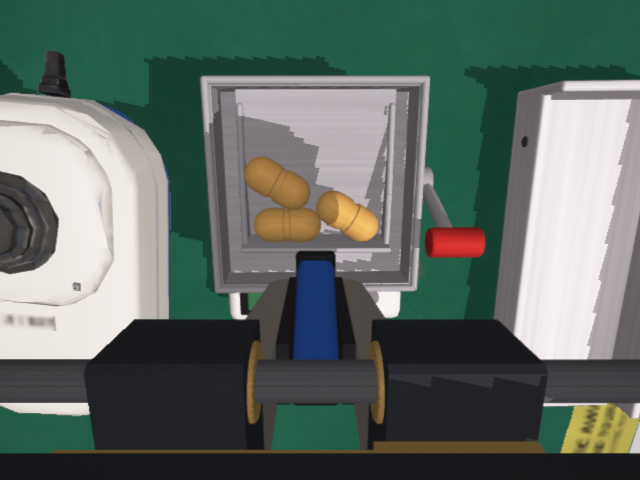

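send_rows:
  steps:
    - {"hand": 0,"x": 0,"y": 0,"z": 3,"roll": 0}
    - {"hand": 0,"x": 0,"y": -3,"z": 0.5,"roll": 0}
    - {"hand": 0,"x": 0,"y": -4,"z": 0,"roll": 0}

```text
time_s: 24.08
position: [585.0, -23.2, 77.3]
tool_rot: [178.7, -1.2, -84.7]
force: [-11.2, -0.4, 2.7]
finger_gap: 15.6
```

```bash
python3 pan.py w29|head -2; python3 tilt2.py w29b
```

```text
[585.  -23.2  77.3] [178.71  -1.24 -84.7 ] [-11.2  -0.4   2.7] 24.075
tcp u,v [-44.8   1.6]
[584.9 -23.2  77.1] [178.67  -1.24 -84.7 ] [-8.1 -1.5 -0.1] 24.125
frac 0.86 nose-up 9.7 left-up -1.2 z at +13,+83 fwd [41. 53.]
```

View pics/w29.png

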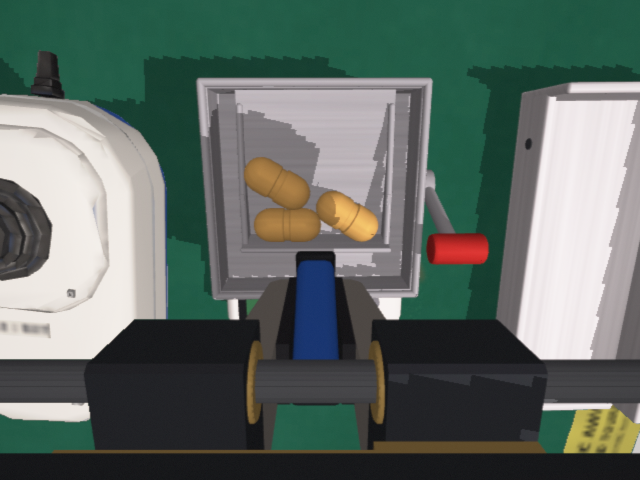

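send_rows:
  steps:
    - {"hand": 0,"x": 0,"y": -5,"z": -1,"roll": 0}
    - {"hand": 0,"x": 0,"y": -5,"z": 0,"roll": 0}
    - {"hand": 0,"x": 0,"y": -5,"z": 0,"roll": 0}

```text
time_s: 24.55
position: [585.9, -23.2, 75.8]
tool_rot: [176.8, -1.3, -84.7]
force: [-15.2, -0.1, 17.3]
finger_gap: 15.8
```

```bash
python3 tilt2.py w30
```

```text
[585.9 -23.2  75.8] [176.85  -1.28 -84.71] [-15.2  -0.1  17.3] 24.55
frac 0.85 nose-up 7.7 left-up -1.1 z at +13,+83 fwd [39.8 49.3]
```

View pics/w30.png

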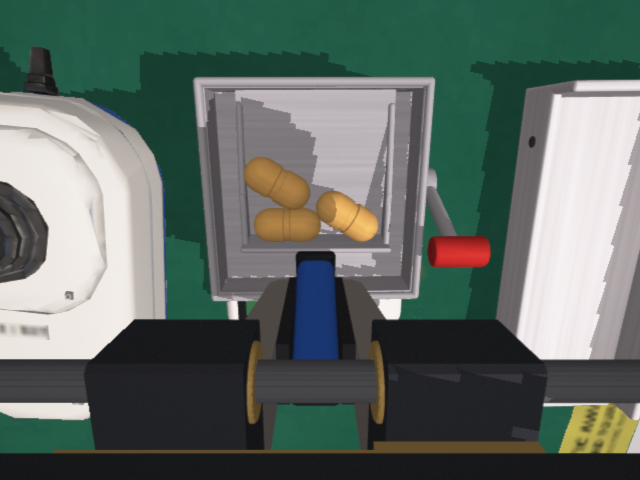

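send_rows:
  steps:
    - {"hand": 0,"x": 0,"y": -3,"z": -3,"roll": 0}
    - {"hand": 0,"x": 0,"y": -5,"z": -1.5,"roll": 0}
    - {"hand": 0,"x": 0,"y": -6,"z": -1,"roll": 0}
    - {"hand": 0,"x": 0,"y": -6,"z": -1,"roll": 0}

```text
time_s: 25.1
position: [587.2, -23.3, 77.3]
tool_rot: [174.3, -1.3, -84.7]
force: [-13.0, -0.4, 4.2]
finger_gap: 15.8
```

```bash
python3 tilt2.py w31
```

```text
[587.2 -23.3  77.3] [174.32  -1.32 -84.7 ] [-13.   -0.4   4.2] 25.1
frac 0.86 nose-up 5.0 left-up -1.3 z at +13,+83 fwd [40.9 47. ]
```

View pics/w31.png

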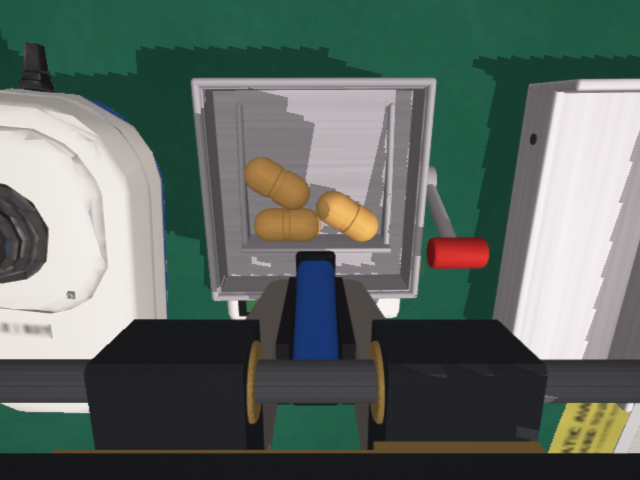

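send_rows:
  steps:
    - {"hand": 0,"x": 0,"y": -9,"z": -1,"roll": 0}
    - {"hand": 0,"x": 0,"y": -10,"z": -1,"roll": 0}
    - {"hand": 0,"x": 0,"y": -10,"z": -1,"roll": 0}
    - {"hand": 0,"x": 0,"y": -10,"z": -1,"roll": 0}
    - {"hand": 0,"x": 0,"y": -10,"z": -1,"roll": 0}

```text
time_s: 25.78
position: [592.2, -22.8, 78.8]
tool_rot: [168.3, -1.4, -84.8]
force: [-24.9, -2.9, 21.1]
finger_gap: 15.6
```

```bash
python3 tilt2.py w32
```

```text
[592.2 -22.8  78.8] [168.25  -1.39 -84.8 ] [-24.9  -2.9  21.1] 25.775
frac 0.86 nose-up -1.4 left-up -1.1 z at +13,+83 fwd [41.5 39.8]
```

View pics/w32.png

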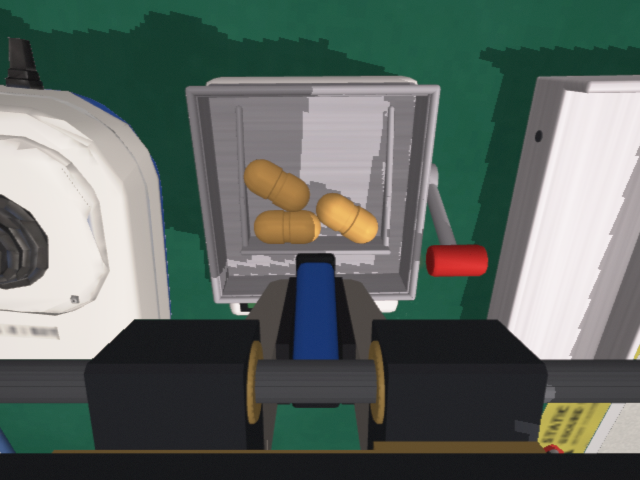

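send_rows:
  steps:
    - {"hand": 0,"x": 0,"y": -9,"z": -7,"roll": 0}
    - {"hand": 0,"x": 0,"y": -9,"z": -7,"roll": 0}
    - {"hand": 0,"x": 0,"y": -9,"z": -7,"roll": 0}
    - {"hand": 0,"x": 0,"y": -9,"z": -7,"roll": 0}

```text
time_s: 26.32
position: [610.6, -20.7, 95.3]
tool_rot: [165.0, -1.4, -84.8]
force: [-9.5, -1.0, 2.1]
finger_gap: 15.8
```

```bash
python3 tilt2.py w33
```

```text
[610.6 -20.7  95.3] [164.99  -1.36 -84.81] [-9.5 -1.   2.1] 26.325
frac 0.59 nose-up -14.8 left-up -1.3 z at +13,+83 fwd [54.3 35.8]
```

View pics/w33.png

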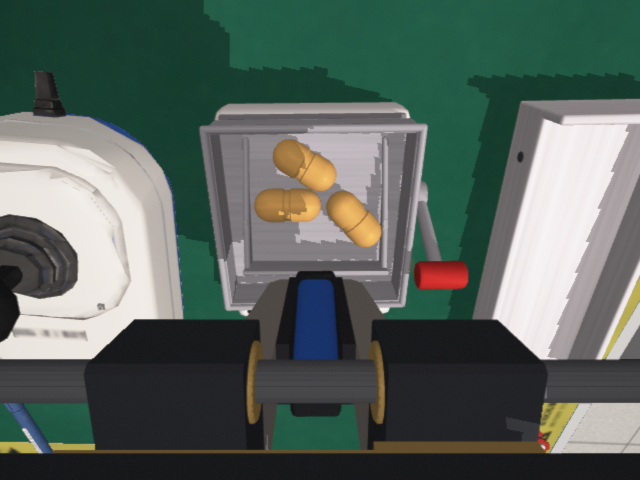

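send_rows:
  steps:
    - {"hand": 0,"x": 0,"y": -7,"z": -7,"roll": 0}
    - {"hand": 0,"x": 0,"y": -7,"z": -7,"roll": 0}
    - {"hand": 0,"x": 0,"y": -6,"z": -7,"roll": 0}
    - {"hand": 0,"x": 0,"y": 0,"z": 0,"roll": 0}

```text
time_s: 26.88
position: [626.6, -19.0, 106.6]
tool_rot: [163.6, -1.3, -84.8]
force: [-0.5, 1.4, -2.3]
finger_gap: 15.9
```

```bash
python3 tilt2.py w34; python3 -c "
from h import *
snap('scene','s34')"
```

```text
[626.6 -19.  106.6] [163.56  -1.33 -84.8 ] [-0.5  1.4 -2.3] 26.875
frac 0.41 nose-up -25.6 left-up -1.7 z at +13,+83 fwd [58.7 25.1]
```

View pics/w34.png

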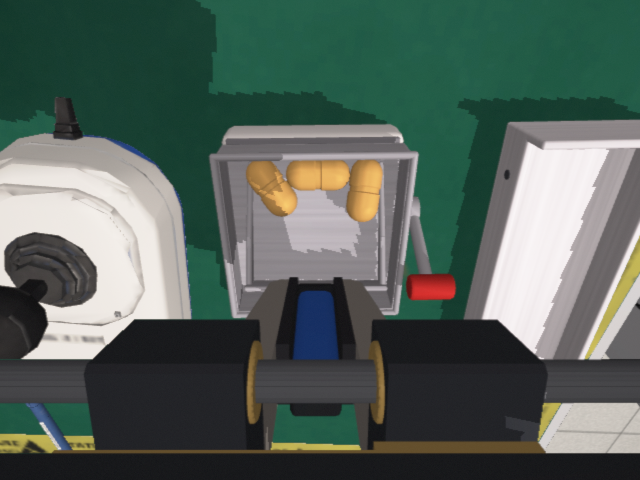

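View pics/s34.png

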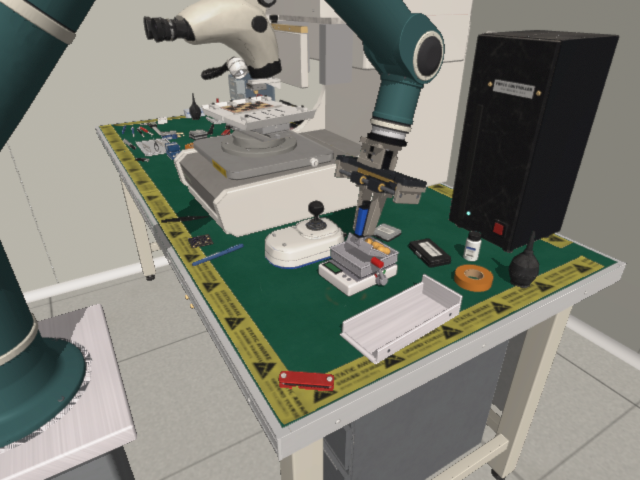

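send_rows:
  steps:
    - {"hand": 0,"x": 0,"y": 4,"z": 0,"roll": 0}
    - {"hand": 0,"x": 0,"y": 5,"z": 0,"roll": 0}
    - {"hand": 0,"x": 0,"y": 5,"z": 0,"roll": 0}
    - {"hand": 0,"x": 0,"y": 5,"z": 0,"roll": 0}

```text
time_s: 27.48
position: [608.7, -20.4, 113.2]
tool_rot: [163.8, -1.3, -84.8]
force: [-0.2, 0.7, -1.2]
finger_gap: 16.0
```

```bash
python3 tilt2.py w35
```

```text
[608.7 -20.4 113.2] [163.83  -1.34 -84.8 ] [-0.2  0.7 -1.2] 27.475
frac 0.68 nose-up -26.2 left-up -1.4 z at +13,+83 fwd [65.7 31.3]
```

View pics/w35.png

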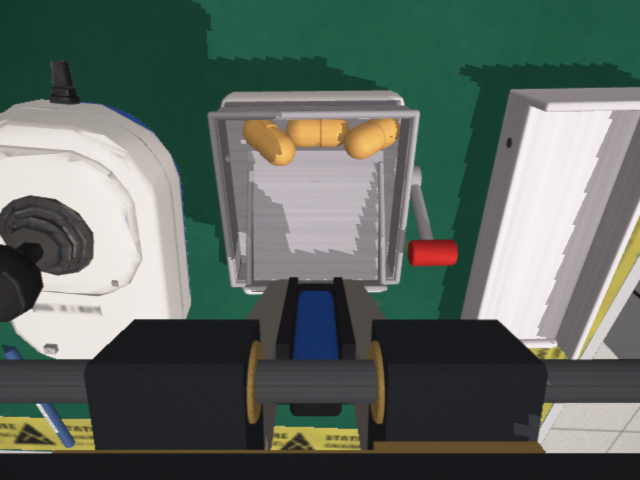

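send_rows:
  steps:
    - {"hand": 0,"x": 0,"y": 6,"z": -3,"roll": 0}
    - {"hand": 0,"x": 0,"y": 8,"z": -4,"roll": 0}
    - {"hand": 0,"x": 0,"y": 8,"z": -5,"roll": 0}
    - {"hand": 0,"x": 0,"y": 8,"z": -7,"roll": 0}
    - {"hand": 0,"x": 0,"y": 8,"z": -7,"roll": 0}
    - {"hand": 0,"x": 0,"y": 8,"z": -7,"roll": 0}

```text
time_s: 28.28
position: [571.9, -22.7, 161.9]
tool_rot: [164.0, -1.4, -84.8]
force: [-0.1, -0.7, -0.3]
finger_gap: 16.0
```

```bash
python3 tilt2.py w36
```

```text
[571.9 -22.7 161.9] [163.97  -1.35 -84.81] [-0.1 -0.7 -0.3] 28.275
frac 0.54 nose-up -26.0 left-up -1.3 z at +13,+83 fwd [114.5  80.4]
```

View pics/w36.png

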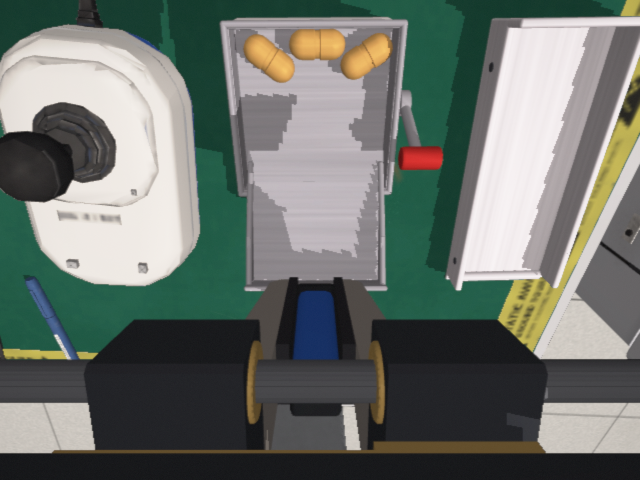

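send_rows:
  steps:
    - {"hand": 0,"x": 1,"y": 13,"z": 0,"roll": 0}
    - {"hand": 0,"x": 1,"y": 14,"z": 2,"roll": 0}
    - {"hand": 0,"x": 1,"y": 14,"z": 4,"roll": 0}
    - {"hand": 0,"x": 1,"y": 14,"z": 8,"roll": 0}
    - {"hand": 0,"x": 1,"y": 14,"z": 10,"roll": 0}
    - {"hand": 0,"x": 1,"y": 12,"z": 12,"roll": 0}
    - {"hand": 0,"x": 1,"y": 10,"z": 12,"roll": 0}
    - {"hand": 0,"x": 1,"y": 7,"z": 10,"roll": 0}
    - {"hand": 0,"x": 0,"y": 0,"z": 0,"roll": 0}

```text
time_s: 29.45
position: [452.2, -43.4, 134.0]
tool_rot: [163.9, -1.4, -84.9]
force: [1.7, 0.2, -0.5]
finger_gap: 15.7
```

```bash
python3 tilt2.py w37
```

```text
[452.2 -43.4 134. ] [163.87  -1.4  -84.88] [ 1.7  0.2 -0.5] 29.45
frac 0.78 nose-up -26.0 left-up -1.1 z at +13,+83 fwd [86.5 52.4]
```

View pics/w37.png

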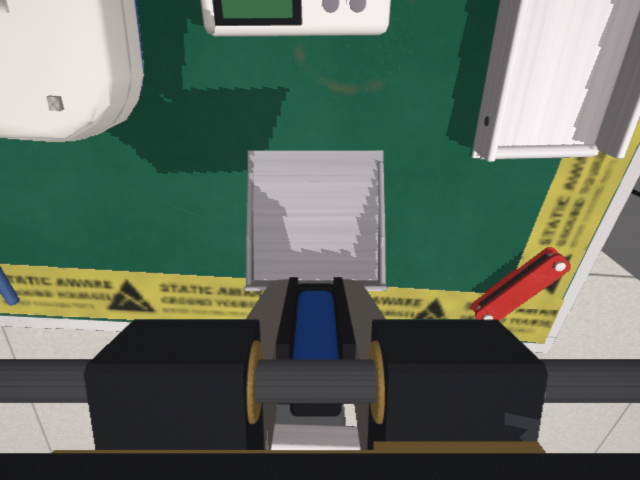

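send_rows:
  steps:
    - {"hand": 0,"x": 0,"y": 0,"z": 8,"roll": 0}
    - {"hand": 0,"x": 0,"y": 0,"z": 11,"roll": 0}
    - {"hand": 0,"x": 0,"y": 0,"z": 11,"roll": 0}
    - {"hand": 0,"x": 0,"y": 0,"z": 9,"roll": 0}
    - {"hand": 0,"x": 0,"y": 0,"z": 4,"roll": 0}

```text
time_s: 30.12
position: [441.7, -45.1, 90.2]
tool_rot: [164.0, -1.4, -84.8]
force: [0.9, 0.2, -0.3]
finger_gap: 15.9
```

```bash
python3 tilt2.py w38
```

```text
[441.7 -45.1  90.2] [164.    -1.38 -84.84] [ 0.9  0.2 -0.3] 30.125
frac 0.79 nose-up -25.9 left-up -1.6 z at +13,+83 fwd [42.8  8.9]
```

send_rows:
  steps:
    - {"hand": 0,"x": 0,"y": 1,"z": 5,"roll": 0}
    - {"hand": 0,"x": 0,"y": 2,"z": 6,"roll": 0}
    - {"hand": 0,"x": 0,"y": 2,"z": 7,"roll": 0}
    - {"hand": 0,"x": 0,"y": 2,"z": 7,"roll": 0}

```text
time_s: 30.68
position: [428.0, -46.9, 67.0]
tool_rot: [164.1, -1.4, -84.8]
force: [0.1, -1.1, -0.4]
finger_gap: 16.1
```

```bash
python3 tilt2.py w39
```

```text
[428.  -46.9  67. ] [164.08  -1.39 -84.84] [ 0.1 -1.1 -0.4] 30.675
frac 0.79 nose-up -25.6 left-up -1.3 z at +13,+83 fwd [ 19.8 -13.7]
```

send_rows:
  steps:
    - {"hand": 0,"x": 0,"y": 2,"z": 5,"roll": 0}
    - {"hand": 0,"x": 0,"y": 2,"z": 6,"roll": 0}
    - {"hand": 0,"x": 0,"y": 2,"z": 6,"roll": 0}

```text
time_s: 31.1
position: [417.0, -48.7, 55.0]
tool_rot: [164.0, -1.5, -84.8]
force: [-2.1, -0.6, 9.9]
finger_gap: 15.7
```

```bash
python3 tilt2.py w40
```

```text
[417.  -48.7  55. ] [163.99  -1.46 -84.85] [-2.1 -0.6  9.9] 31.1
frac 0.84 nose-up -15.0 left-up -1.3 z at +13,+83 fwd [14.9 -3.9]
```

View pics/w40.png

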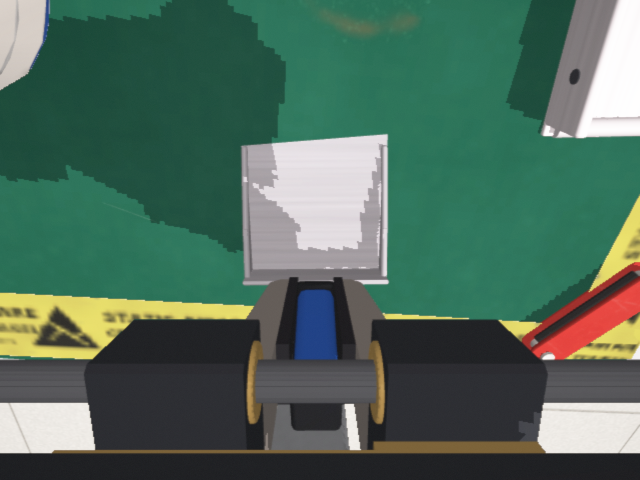

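send_rows:
  steps:
    - {"hand": 0,"x": 0,"y": -1,"z": 5,"roll": 0}
    - {"hand": 0,"x": 0,"y": -1,"z": 6,"roll": 0}
    - {"hand": 0,"x": 0,"y": -1,"z": 6,"roll": 0}

```text
time_s: 31.52
position: [411.7, -50.2, 39.3]
tool_rot: [163.6, -1.5, -84.8]
force: [-1.8, -0.5, 5.6]
finger_gap: 15.7
```

```bash
python3 tilt2.py w41
```

```text
[411.7 -50.2  39.3] [163.6   -1.54 -84.83] [-1.8 -0.5  5.6] 31.525
frac 0.88 nose-up -2.1 left-up -1.1 z at +13,+83 fwd [4.6 2. ]
```

send_rows:
  steps:
    - {"hand": 0,"x": 0,"y": 0,"z": -4,"roll": 0}
    - {"hand": 0,"x": 0,"y": -7,"z": -2,"roll": 0}
    - {"hand": 0,"x": 0,"y": -8,"z": -2.3,"roll": 0}
    - {"hand": 0,"x": 0,"y": -8,"z": -2.3,"roll": 0}
    - {"hand": 0,"x": 0,"y": -8,"z": -2.3,"roll": 0}
    - {"hand": 0,"x": 0,"y": -1,"z": 3,"roll": 0}
    - {"hand": 0,"x": 0,"y": -1,"z": 3,"roll": 0}

```text
time_s: 32.45
position: [448.1, -47.4, 36.7]
tool_rot: [163.6, -1.6, -84.8]
force: [-2.5, -2.7, 20.2]
finger_gap: 15.9
```

```bash
python3 tilt2.py w42
```

```text
[448.1 -47.4  36.7] [163.59  -1.57 -84.82] [-2.5 -2.7 20.2] 32.45
frac 0.9 nose-up -0.2 left-up -0.7 z at +13,+83 fwd [2.7 2.4]
```

View pics/w42.png

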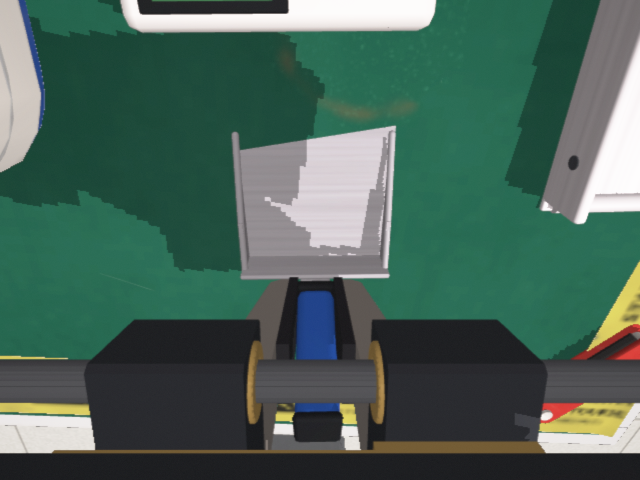

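send_rows:
  steps:
    - {"hand": 0,"x": 0,"y": 0,"z": -1,"roll": 0}
    - {"hand": 0.6,"x": 0,"y": 0,"z": 0,"roll": 0}
    - {"hand": 0.6,"x": 0,"y": 0,"z": 0,"roll": 0}
    - {"hand": 0.6,"x": 0,"y": 0,"z": 0,"roll": 0}

```text
time_s: 33.0
position: [447.6, -47.3, 37.5]
tool_rot: [163.5, -1.6, -84.8]
force: [0.2, -0.5, 0.5]
finger_gap: 44.0
```

```bash
python3 tilt2.py w43
```

```text
[447.6 -47.3  37.5] [163.52  -1.55 -84.84] [ 0.2 -0.5  0.5] 33.0
frac 0.9 nose-up -0.1 left-up 0.0 z at +13,+83 fwd [2.4 2.2]
```

View pics/w43.png

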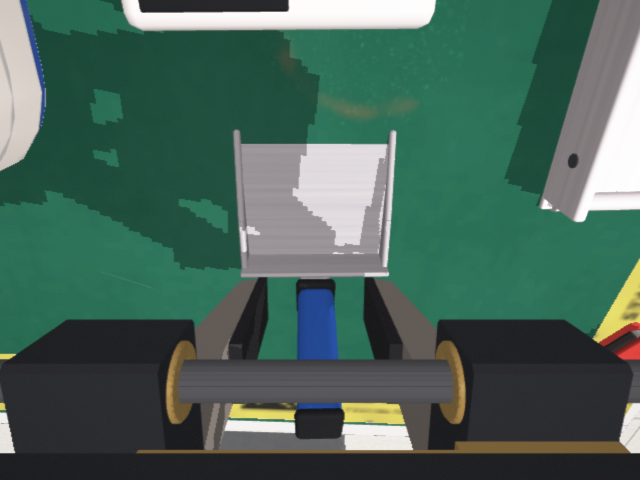

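send_rows:
  steps:
    - {"hand": 0.6,"x": 0,"y": 3,"z": -10,"roll": 0}
    - {"hand": 0.6,"x": 0,"y": 5,"z": -18,"roll": 0}
    - {"hand": 0.6,"x": 0,"y": 7,"z": -24,"roll": 0}
    - {"hand": 0.6,"x": 0,"y": 7,"z": -24,"roll": 0}
    - {"hand": 0.6,"x": 0,"y": 7,"z": -24,"roll": 0}
    - {"hand": 0,"x": 0,"y": 0,"z": -20,"roll": 0}
    - {"hand": 0,"x": 0,"y": 0,"z": 0,"roll": 0}

```text
time_s: 33.92
position: [453.7, -43.0, 168.0]
tool_rot: [163.6, -1.6, -84.8]
force: [0.2, 0.2, -0.2]
finger_gap: 37.0
```

Run:
```python
from h import *
s=readout.sense();P=s['position'];print(np.round(P,1),np.round(s['tool_rot'],2),np.round(s['force'],1),s['time_s'])
p=snap('wrist','w44'); w=cloud(p); q=snap('scene','s44')
hsv=cv2.cvtColor(p['pixels'],cv2.COLOR_RGB2HSV); 
m=((hsv[...,0]<6)|(hsv[...,0]>174))&(hsv[...,1]>150)&(w[...,0]>570)&(w[...,1]<-60)
print(m.sum()); 
if m.sum()>10: print(np.nanmedian(w[m],0),np.nanpercentile(w[m],[2,98],axis=0))
```

```text
[453.7 -43.  168. ] [163.64  -1.56 -84.83] [ 0.2  0.2 -0.2] 33.925
0
```

View pics/w44.png

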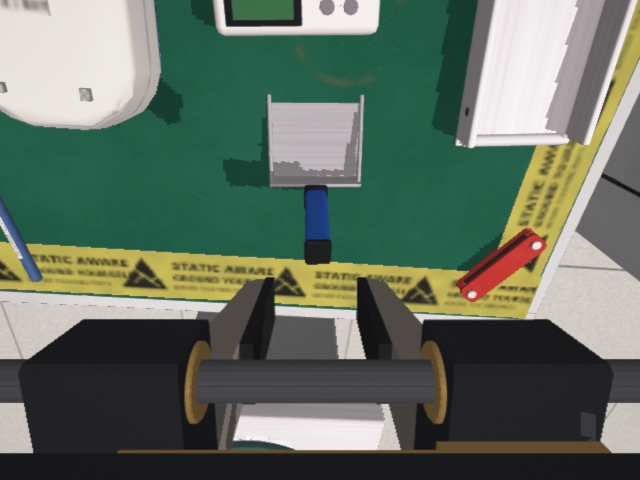

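View pics/s44.png

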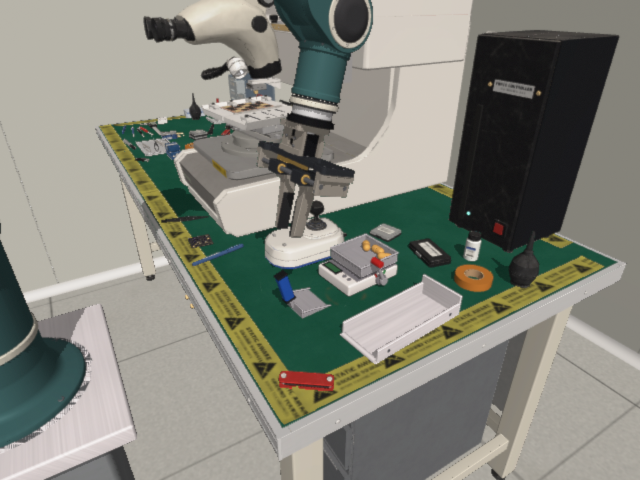

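Run:
```python
from h import *
p=snap('top','t45'); w=cloud(p)
hsv=cv2.cvtColor(p['pixels'],cv2.COLOR_RGB2HSV)
m=((hsv[...,0]<8)|(hsv[...,0]>172))&(hsv[...,1]>120); m[:,:340]=0; m[:, 390:]=0; m[190:230]&=True; m[:185]=0; m[235:]=0
q=w[m]; print(m.sum(),np.nanmedian(q,0),np.nanpercentile(q,[5,95],axis=0))
q=w[m]; q=q[q[:,2]>60]; print(len(q),q.mean(0))
T=np.array([629.7,-20.6]); a=np.radians(5.4); c,sn=np.cos(a),np.sin(a); d=q.mean(0)[:2]-T; print('u,v',d@[c,sn],d@[-sn,c])
p=optics.snapshot('scene'); w=cloud(p)
for d in nets.cut_out(p,'lever_grip')[:2]: print(d['score'],d['at'],np.nanmedian(w[d['region']],0))
```

```text
0 [nan nan nan] [nan nan nan]
0 [nan nan nan]
u,v nan nan
0.5 [381.5, 267.1] [616.3735749  -85.16730242  64.04125235]
  return np.nanmean(a, axis, out=out, keepdims=keepdims)
  return np.nanmean(a, axis, out=out, keepdims=keepdims)
<stdin>:6: RuntimeWarning: Mean of empty slice.
  ret = um.true_divide(
<stdin>:7: RuntimeWarning: Mean of empty slice.
```

View pics/t45.png

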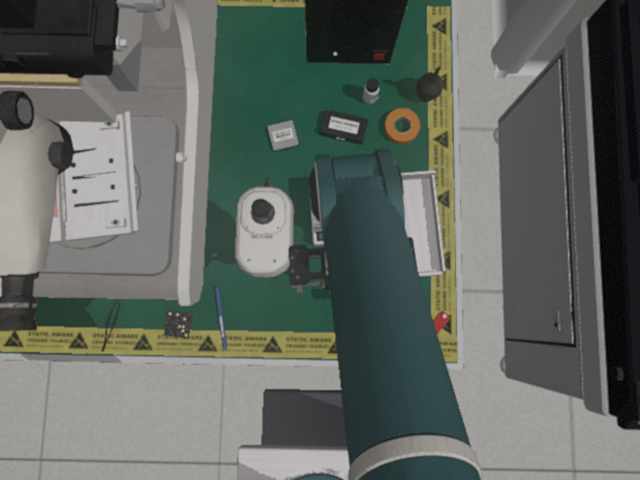

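send_rows:
  steps:
    - {"hand": 0,"x": 7,"y": -14,"z": 1,"roll": 0}
    - {"hand": 0,"x": 7.5,"y": -17,"z": 1,"roll": 0}
    - {"hand": 0,"x": 7.5,"y": -17,"z": 1,"roll": 0}
    - {"hand": 0,"x": 7.5,"y": -17,"z": 1,"roll": 0}
    - {"hand": 0,"x": 7.5,"y": -17,"z": 1,"roll": 0}
    - {"hand": 0,"x": 7,"y": -15,"z": 1,"roll": 0}
    - {"hand": 0,"x": 6,"y": -10,"z": 1,"roll": 0}
    - {"hand": 0,"x": 0,"y": 0,"z": 0,"roll": 0}

```text
time_s: 35.17
position: [564.0, -90.3, 120.9]
tool_rot: [163.0, -1.5, -85.0]
force: [-0.3, 0.6, 0.1]
finger_gap: -0.1
```

```bash
cat > lev.py <<'E'
from h import *
import sys
s=readout.sense();P=s['position'];print(np.round(P,1),np.round(s['tool_rot'],2),np.round(s['force'],1),s['time_s'],s['finger_gap'])
p=snap('wrist',sys.argv[1]); w=cloud(p)
T=np.array([629.7,-20.6]); a=np.radians(5.4); c,sn=np.cos(a),np.sin(a)
d=np.array(P[:2])-T; print('tcp u,v',np.round([d@[c,sn],d@[-sn,c]],1))
hsv=cv2.cvtColor(p['pixels'],cv2.COLOR_RGB2HSV)
m=((hsv[...,0]<6)|(hsv[...,0]>174))&(hsv[...,1]>150)&(w[...,0]>570)&(w[...,1]<-50)&(w[...,2]>45)&(w[...,2]<95)
if m.sum()>20:
    q=w[m]; d=q[:,:2]-T; print('bar u,v,z pct',m.sum(),np.round(np.percentile(d@[c,sn],[2,50,98]),1),np.round(np.percentile(d@[-sn,c],[2,50,98]),1),np.round(np.percentile(q[:,2],[2,50,98]),1))
else: print('no bar')
E
python3 lev.py w46
```

```text
[564.  -90.3 120.9] [162.98  -1.54 -84.97] [-0.3  0.6  0.1] 35.175 -0.1248636738128792
tcp u,v [-72.  -63.2]
bar u,v,z pct 1403 [-26.8 -19.4 -14.6] [-72.5 -61.2 -50. ] [68.8 74.1 76. ]
```

View pics/w46.png

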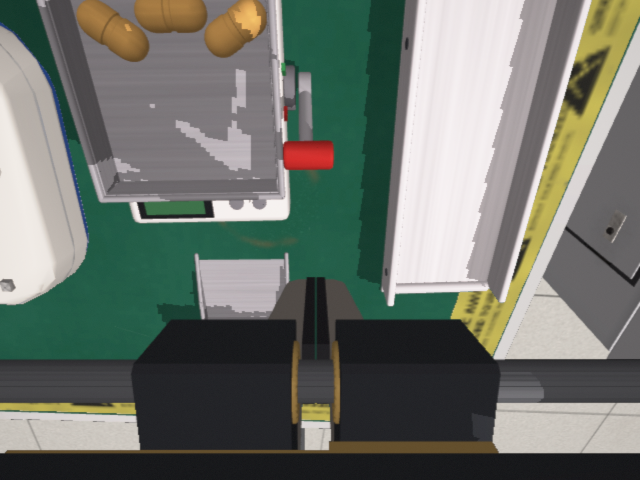

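send_rows:
  steps:
    - {"hand": 0,"x": 0.5,"y": -5,"z": 8,"roll": 0}
    - {"hand": 0,"x": 0.5,"y": -5.5,"z": 11,"roll": 0}
    - {"hand": 0,"x": 0.5,"y": -5.5,"z": 11,"roll": 0}
    - {"hand": 0,"x": 0.5,"y": -5.5,"z": 11,"roll": 0}
    - {"hand": 0,"x": 0,"y": -4,"z": 8,"roll": 0}
    - {"hand": 0,"x": 0,"y": 0,"z": 0,"roll": 0}

```text
time_s: 35.98
position: [573.3, -91.7, 62.8]
tool_rot: [162.9, -1.5, -84.9]
force: [0.3, -0.2, 0.1]
finger_gap: 0.6
```

```bash
python3 lev.py w47; python3 -c "
from h import *
snap('scene','s47')"
```

```text
[573.3 -91.7  62.8] [162.88  -1.49 -84.88] [ 0.3 -0.2  0.1] 35.975 0.5585622999692309
tcp u,v [-62.9 -65.5]
bar u,v,z pct 2370 [-26.3 -18.3 -14.5] [-72.3 -61.2 -50.1] [67.4 73.9 75.8]
```

View pics/w47.png

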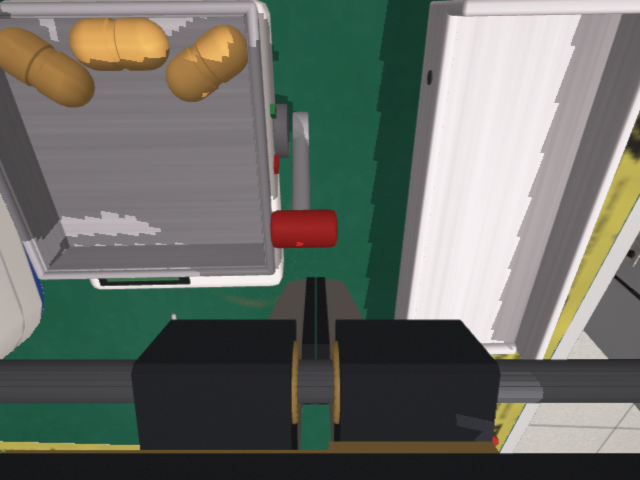

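View pics/s47.png

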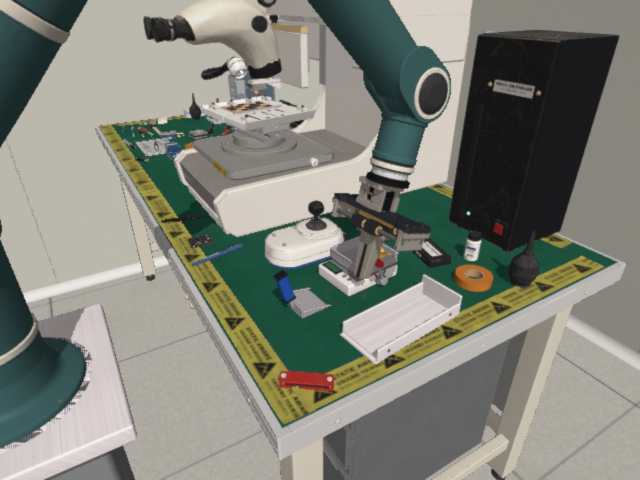

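send_rows:
  steps:
    - {"hand": 0,"x": 0,"y": -7,"z": -2,"roll": 0}
    - {"hand": 0,"x": 0,"y": -8,"z": -2.4,"roll": 0}
    - {"hand": 0,"x": 0,"y": -8,"z": -2.4,"roll": 0}
    - {"hand": 0,"x": 0,"y": -8,"z": -2.4,"roll": 0}
    - {"hand": 0,"x": 0,"y": -8,"z": -2.4,"roll": 0}

```text
time_s: 36.7
position: [611.7, -89.2, 66.8]
tool_rot: [162.2, -1.6, -84.9]
force: [-10.5, 0.2, 15.1]
finger_gap: 0.4
```

```bash
python3 lev.py w48
```

```text
[611.7 -89.2  66.8] [162.19  -1.56 -84.94] [-10.5   0.2  15.1] 36.7 0.35354950751671077
tcp u,v [-24.4 -66.6]
bar u,v,z pct 2038 [-9.1 -1.4  1.9] [-72.4 -61.3 -50.2] [71.1 78.1 80.1]
```

View pics/w48.png

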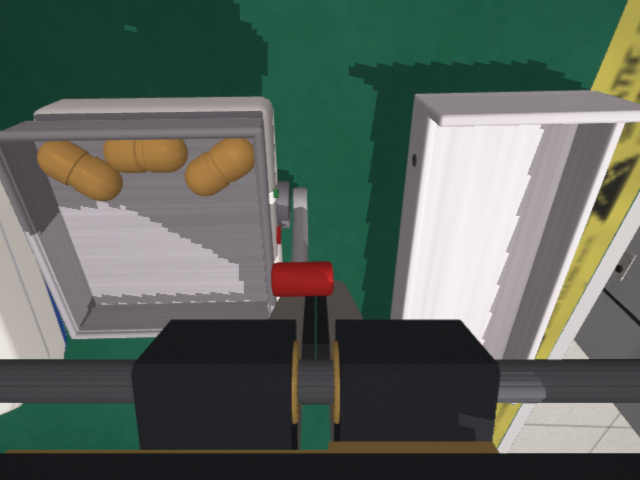

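send_rows:
  steps:
    - {"hand": 0,"x": 0,"y": -9,"z": -3.5,"roll": 0}
    - {"hand": 0,"x": 0,"y": -9,"z": -3,"roll": 0}
    - {"hand": 0,"x": 0,"y": -9,"z": -2.5,"roll": 0}

```text
time_s: 37.12
position: [643.9, -86.0, 66.9]
tool_rot: [162.4, -1.5, -84.9]
force: [-14.9, -1.0, 0.9]
finger_gap: 0.2
```

```bash
python3 lev.py w49
```

```text
[643.9 -86.   66.9] [162.39  -1.55 -84.92] [-14.9  -1.    0.9] 37.125 0.22093555436865106
tcp u,v [  8.  -66.4]
bar u,v,z pct 1902 [21.7 29.3 32.6] [-72.4 -61.3 -49.9] [65.6 72.6 74.7]
```

View pics/w49.png

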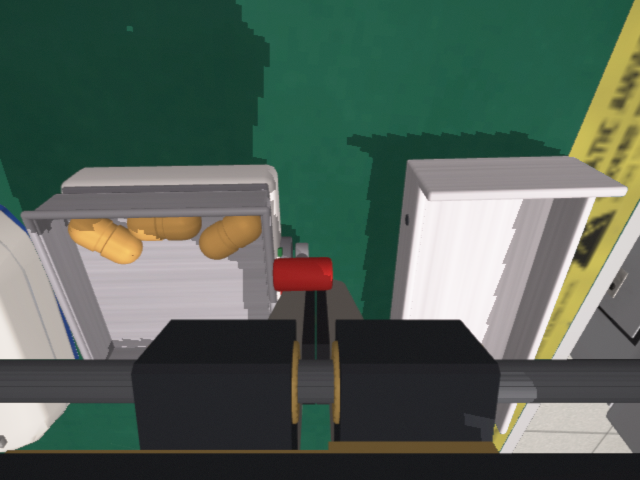

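send_rows:
  steps:
    - {"hand": 0,"x": 0,"y": 7,"z": 2,"roll": 0}
    - {"hand": 0,"x": 0,"y": 10,"z": 3,"roll": 0}
    - {"hand": 0,"x": 0,"y": 10,"z": 3,"roll": 0}
    - {"hand": 0,"x": 0,"y": 10,"z": -2,"roll": 0}
    - {"hand": 0,"x": 0,"y": 10,"z": -15,"roll": 0}
    - {"hand": 0,"x": 0,"y": 10,"z": -25,"roll": 0}
    - {"hand": 0,"x": 0,"y": 10,"z": -30,"roll": 0}
    - {"hand": 0,"x": 0,"y": 10,"z": -30,"roll": 0}
    - {"hand": 0,"x": 0,"y": 5,"z": -25,"roll": 0}
    - {"hand": 0,"x": 0,"y": 0,"z": 0,"roll": 0}

```text
time_s: 38.42
position: [599.9, -86.1, 216.5]
tool_rot: [162.8, -1.6, -84.9]
force: [-0.1, -0.1, -0.1]
finger_gap: 0.4
```

```bash
python3 lev.py w50
python3 - <<'E'
from h import *
snap('scene','s50')
p=snap('wrist'); w=cloud(p); T=np.array([629.7,-20.6]); a=np.radians(5.4); c,sn=np.cos(a),np.sin(a)
X,Y,Z=w[...,0],w[...,1],w[...,2]; u=(X-T[0])*c+(Y-T[1])*sn; v=-(X-T[0])*sn+(Y-T[1])*c
print('pan floor',np.nanmedian(Z[(abs(u)<25)&(abs(v)<38)&(Z>30)&(Z<46)]),'rim',np.nanmedian(Z[(Z>50)&(Z<63)&(abs(v)<40)&(u>44)&(u<52)]))
E
```

```text
[599.9 -86.1 216.5] [162.79  -1.63 -84.92] [-0.1 -0.1 -0.1] 38.425 0.4322470464579103
tcp u,v [-35.9 -62.4]
bar u,v,z pct 732 [19.8 26.7 32.2] [-72.4 -61.1 -50. ] [68.7 73.2 75.4]
pan floor 35.825349043430634 rim 56.78353234950639
```

View pics/w50.png

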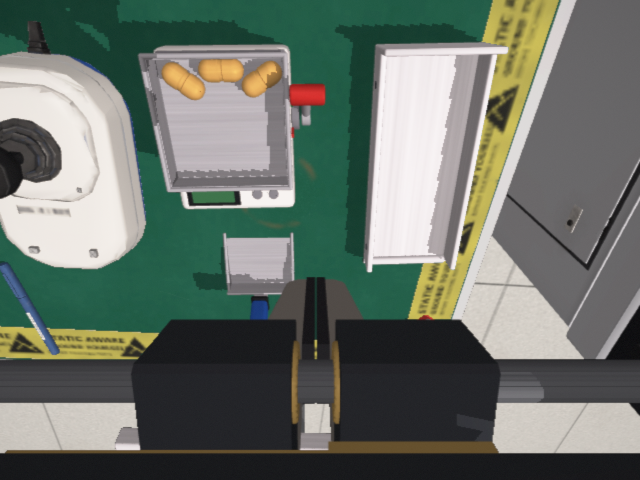

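View pics/s50.png

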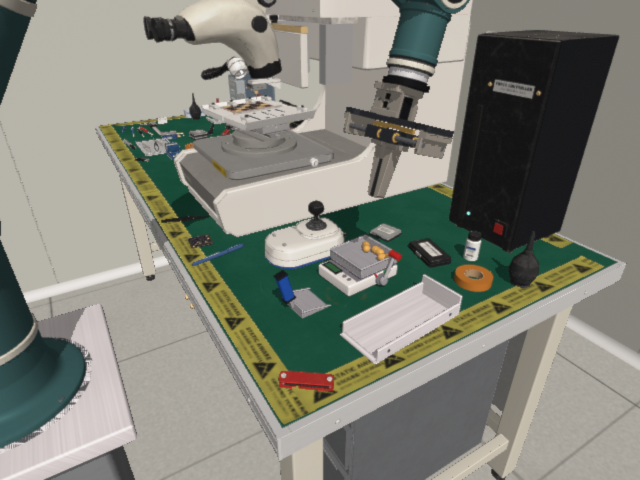

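```bash
python3 -c "
from h import *
print(order.hand_in())"
```

```text
the job is handed in; nothing more can be done
None
```

The job is done and handed in at about 38.5 s of the 72 s allowed. All three pins are in the scale's pan, the scoop is level on the mat, and the lever is in its far notch.

- **Loading:** I pushed the scoop along the trough to the end wall, and all three pins rode up onto the blade. The moves had no command to tilt the tool. I got the nose-up tilt (10°) by pressing a front corner of the blade on the trough's side wall, and the pins rolled to the back wall of the scoop.
- **Tipping:** With the pan still locked, I pushed the scoop's nose against the pan's far wall until it tipped about 26° nose-down. I then drew it back, leaving all three pins in the pan.
- **Scoop and lever:** I pressed the scoop flat on the mat and let it go, then pushed the lever through its detent to the end stop with the closed fingers.

**Last checks:**
- **Pan:** the last pictures show all three pins in it. The pan floor sank from 38.6 to 35.8 mm and the rim from 59.2 to 56.8 mm, so it floats.
- **Lever:** the cross-bar stands about 46 mm further on than when locked, in the far notch. 48 mm would be the end stop.
- **Scoop:** the blade measured level to within 0.1° after release.
- **Bystanders:** the pen and hex keys look unmoved in the last scene picture. The waffle pack was clear of all my moves, but I did not measure any of the three again.
- **Arm:** it is clear of everything, with no force on it.

**Disagreements or oddities:**
- The wrist and top cameras differed by about 1 to 2 mm.
- The grip slid about 5 mm down the scoop's handle at around 41 N while I pressed the scoop onto the trough floor. That pressing gave no tilt, which is why I used the side wall instead.
- The tool ended about 17° off vertical from the pushing.

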